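Make ready a rearing tub: pellets, rinse, air pipes

ROBOT

A 7-joint arm with a two-finger parallel gripper is mounted at the origin on the work surface. World frame = base frame: x ahead of the robot, y to its left, z up, the work surface at z = 0. Lengths are in m, angles in rad, forces in N, time in s.
With the tool pointing down it reaches from about 0.4 to 0.875 m from the base axis. Payload 19.3 kg.
Tool frame: the origin (TCP) lies at the very end of the fingers, on their centre line; the grasp point (between the pads) lies 19 mm behind it; x points along the fingers, y is the direction in which the jaws open and shut, and the axes are right-handed (so a half turn about x gives the same grasp; the last joint's range is limited). The gripper opens to 85 mm and grips with 20 to 120 N. Pads are 22 mm wide; open, the fingers measure 114 mm over their backs; the gripper's body (76 mm by 85 mm) begins 54 mm behind the grasp point. The pads swing forward as they close: fully open they stand 13 mm farther back than shut.
Start: joints at [-1.211, 0.521, -0.036, 1.599, 0.021, 1.021, -0.113], TCP at [0.26, 0.568, 0.231] pointing down, gripper open.
Joint ranges: [-2.91, 2.91], [-0.3, 2.13], [-1.5, 1.42], [0.17, 2.43], [-1.26, 4.41], [0.16, 1.93], [-2.52, 2.52]. Speed limits (rad/s): [1.89, 1.89, 2.39, 2.39, 3.01, 3.01, 3.01].

INTERFACE

Orientations are given as [roll, pitch, yaw] about the fixed x, y, z axes, in that order (R = Rz(yaw) Ry(pitch) Rx(roll)).
In Python, from workcell import bot, grab_frame, job_done gives the robot as it stands.
- The arm moves only by the shell command python3 -m pendant 'ROWS' [OPENING] [FORCE]. ROWS is JSON, a list of rows, each a list of 4 numbers: the shift along the tool's x, y, z in mm, then the turn about the tool's x in degrees. A call has 1 to 12 rows; each row shifts and turns the commanded pose from where the row before left it, along the tool's axes as they then stand; what a row does not reach is not made up. A row lasts 1/8 s, in which the tool goes at most 62.5 mm and 10.7 degrees, less where a joint would pass 70% of its speed; a pose out of reach is approached as far as the arm can. A call is refused whole if a number of a shift passes 62.5 or a number of a turn 10.7, either way. A call with a gripper value outside its range is refused whole. OPENING is the opening, from -1 (shut) to 1 (fully open), set as the call begins (- or left out, the last holds). The fingers move at their own pace and stop on an object; FORCE is the grip in N (left out, the last holds). Time passes only in rows, so rows that do not move let the fingers close. It gives the time, the measured TCP pose, the force and the opening at its end, in the units of the state.
- bot.observe(): the state, without advancing time (a new reading comes with each control period).
- grab_frame(name): name is "scene" or "top"; returns a dict with "img" (400x640x3 uint8, red, green, blue), "fovy" (degrees; the focal length in pixels is half the picture's height over the tangent of half this angle, whatever the lens; pixels are square), "cx", "cy" (the principal point, pixels), "R" (3x3) and "t" (3): a world point X has camera coordinates R X + t. Camera axes: x right, y down, z forward; pixel columns grow to the right and rows downward; lengths in m; the calibration is good to about 2 mm. A picture is of the moment at which its call begins. There is no depth.
- job_done(): hands the job in, once; it reports no verdict.
The state is a dict: "clock": time; "qpos": joint angles; "qd": joint speeds; "joint_efforts": joint torques, N m; "position": TCP position; "tool_rot": TCP orientation; "force": force on the tool from outside, world axes, zero at the start; "moment": the same for the moment, N m; "grip_width": finger opening in m.
Only numpy, scipy, OpenCV 4.12 (cv2) and the standard library are available. Lean on these libraries where they do the work, as an engineer would, in place of code of your own. Each camera call takes 0.05 s, during which the arm holds its last target.

TASK

Make the white tub ready for the next rearing batch: with the scoop, and without touching the pellets with your fingers, move every round clay pellet from the grey tray into the tub. Then rinse the empty scoop by dipping its front edge well below the rim of the steel pot, and stand it back upright on the middle of its black mat. Lay each air pipe lying on the table level in a pair of notches of the wooden cradle, one pipe to a pair, and leave the small lidded jar and the loose jar lid where they are.

Things in the scene. Friction and masses are not known exactly. Their poses are not given: they have to be found in the camera images.
- tray: fixed grey tray, origin under its floor, x along it towards the steep end. Floor top 4 mm up, flat from x = -110 to +85 mm, inside width 114 mm (y = +-57); side walls 4 mm thick, 42 mm high (54 mm beside the steep end). Rear end slopes up outwards at 35 degrees to x = -165, 42 mm high; front end at 50 degrees to x = +127, 55 mm high: a scoop pushed along the floor to it gets under the pellets
- pellet1: one of up to seven loose smooth glazed-clay filter pellets (None if not there this time): a brown ball 28 mm in diameter, 30 g; origin at its centre; starts in the tray
- pellet2: one of up to seven loose smooth glazed-clay filter pellets (None if not there this time): a brown ball 28 mm in diameter, 30 g; origin at its centre; starts in the tray
- pellet3: one of up to seven loose smooth glazed-clay filter pellets (None if not there this time): a brown ball 28 mm in diameter, 30 g; origin at its centre; starts in the tray
- pellet4: one of up to seven loose smooth glazed-clay filter pellets (None if not there this time): a brown ball 28 mm in diameter, 30 g; origin at its centre; starts in the tray
- pellet5: one of up to seven loose smooth glazed-clay filter pellets (None if not there this time): a brown ball 28 mm in diameter, 30 g; origin at its centre; starts in the tray
- pellet6: one of up to seven loose smooth glazed-clay filter pellets (None if not there this time): a brown ball 28 mm in diameter, 30 g; origin at its centre; starts in the tray
- pellet7: one of up to seven loose smooth glazed-clay filter pellets (None if not there this time): a brown ball 28 mm in diameter, 30 g; origin at its centre; starts in the tray
- tub: fixed round white plastic tub, 190 mm across the rim, 164 mm at the foot, 85 mm high, wall 5 mm, inner floor at 6 mm; origin at the centre of its underside, z up. Tub and pot may stand left or right
- tub_rim (a point): centre of the tub's mouth, at rim height
- pot: fixed round open steel pot (empty), 150 mm outside diameter, straight wall 4 mm, 100 mm high, inner floor at 6 mm; origin at the centre of its underside; two small side ears at +y and -y, 75 mm up, reaching 104 mm from the axis
- pot_rim (a point): centre of the pot's mouth, at rim height
- mat: fixed thin black rubber mat 210 x 120 x 4 mm; origin at the centre of its underside, x along its length
- scoop: loose steel scoop, 160 g, standing on the mat: pan 90 mm long and 96 mm wide, open at the front (+x), floor 2.5 mm, side walls 36 mm and back wall 52 mm high, 3 mm thick; origin at the centre of the pan's underside, x forwards, z up. A straight level black handle, 16 mm wide (y), 20 mm high, runs back from x = -50 to -165 mm at z = 48 to 68 mm
- scoop_lip (a point): middle of the scoop's open front edge, at its underside (45 mm ahead of the origin)
- cradle: fixed wooden cradle 130 x 172 mm; origin at the centre of its underside, x along the pipes it carries, z up. Base 10 mm thick; two uprights 14 mm thick at x = -50 and +50 mm, each with 90-degree V-notches at y = -56, 0 and +56 mm (bottom 38 mm up, so a resting pipe's axis is 49 mm up; V arms reach 59 mm); free space between the uprights
- notch1 (a point): centre of a pipe resting level in the pair of notches at y = -56 mm of the cradle (49 mm above the table)
- notch2 (a point): the same for the pair of notches at y = 0
- notch3 (a point): the same for the pair of notches at y = +56 mm
- pipe1: one of up to three loose air pipes (None if not there this time): straight metal tube 16 mm in diameter, total length 190 mm, with a square grey cap 26 x 26 mm, 20 mm long, at each end; 120 g; origin at its centre, x along its length; lies on the table on its caps, axis 13 mm up
- pipe2: one of up to three loose air pipes (None if not there this time): straight metal tube 16 mm in diameter, total length 190 mm, with a square grey cap 26 x 26 mm, 20 mm long, at each end; 120 g; origin at its centre, x along its length; lies on the table on its caps, axis 13 mm up
- pipe3: one of up to three loose air pipes (None if not there this time): straight metal tube 16 mm in diameter, total length 190 mm, with a square grey cap 26 x 26 mm, 20 mm long, at each end; 120 g; origin at its centre, x along its length; lies on the table on its caps, axis 13 mm up
- jar_small: bystander: loose lidded green glass jar, 68 mm diameter, 100 mm high; origin at the centre of its underside
- lid: bystander: loose white jar lid, 80 mm diameter, 14 mm high; origin at the centre of its underside

How it is judged:
By the outcome, as a careful person would: the job done as asked, in the order asked, and still so for the second after the job is handed in, with the robot touching nothing.
Of pellet1, pellet2, pellet3, pellet4, pellet5, pellet6, pellet7 only 4 to 7 are there at a start; the rules pass over those that are not, and their reading is None.
Of pipe1, pipe2, pipe3 only 2 to 3 are there at a start; the rules pass over those that are not, and their reading is None.
At some moment in a run one of pipe1, pipe2, pipe3 may be knocked a few centimetres aside while the robot is not near it.
It also fails if it takes over 208 s, if anything falls off the work surface, if the arm or the gripper's body presses on something with over 40 N, if the wrist force passes 120 N, or if a joint passes its speed limit or range.

## Working session

There is one attempt and no reset: what is moved stays moved. The work goes in short steps, Python scripts to look and compute and a shell command to move; the robot and the scene stay as the last step left them, time stands still between calls to the robot, and variables do not carry over. Pictures are saved under pics/ and viewed, and the job is handed in when it is done.

```bash
ls; mkdir -p pics; python3 - <<'E'
from workcell import bot, grab_frame
import cv2
s=bot.observe(); print(s)
for n in ("scene","top"):
    f=grab_frame(n); cv2.imwrite(f"pics/{n}0.png",f["img"][:,:,::-1]); print(n,f["fovy"],f["cx"],f["cy"],f["R"],f["t"])
E
```

```text
pics
{'clock': 0.0, 'qpos': array([-1.21124673,  0.52199831, -0.03635604,  1.60002986,  0.02119488,
        1.02111464, -0.1128257 ]), 'qd': array([-8.76818322e-04, -1.38705169e-05, -1.49001456e-03, -1.20819971e-03,
        1.64763570e-04,  2.43947988e-04,  3.09668324e-04]), 'joint_efforts': array([-2.45997207e-04, -9.27107334e+01,  1.97979525e+00, -3.69951117e+01,
        1.78589911e-02,  7.79728463e-03,  1.52901979e-06]), 'position': array([0.26027214, 0.56783578, 0.23072738]), 'tool_rot': array([-1.51393792,  1.56963091, -1.94370063]), 'force': array([ 1.02916623,  0.45516368, -0.51569526]), 'moment': array([ 0.07517103, -0.00185948, -0.0222982 ]), 'grip_width': 0.08547080959000262}
scene 46.19043510944218 319.97573128657484 202.38894008239745 [[-0.88330322  0.46879151  0.00315115]
 [ 0.31416672  0.59691941 -0.73823201]
 [-0.34795788 -0.65109272 -0.67453953]] [ 0.48440681 -0.08724753  1.69545147]
top 43.88497038473649 328.0121456211303 199.36914138810872 [[-0.02197245 -0.9996751   0.01291918]
 [-0.98092156  0.01906001 -0.19346731]
 [ 0.19315822 -0.01692365 -0.98102166]] [-0.02758101  0.57227056  1.21377543]
```

View pics/scene0.png

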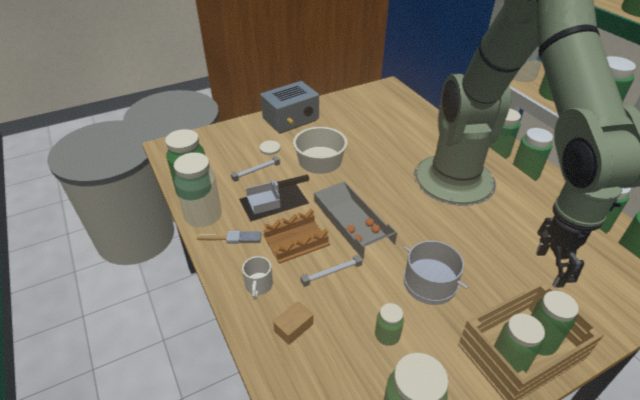

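View pics/top0.png

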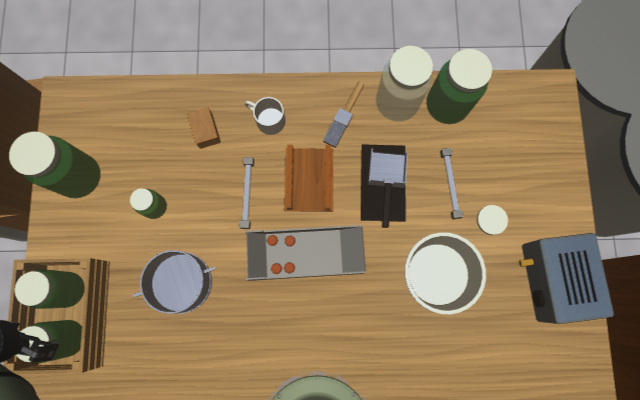

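```bash
cat > h.py <<'E'
import numpy as np, cv2
from workcell import bot, grab_frame
def cam(n):
    f=grab_frame(n); f["f"]=200/np.tan(np.radians(f["fovy"]/2)); return f
def ray(f,u,v,z):
    d=np.array([(u-f["cx"])/f["f"],(v-f["cy"])/f["f"],1.]); R=np.array(f["R"]);t=np.array(f["t"])
    c=-R.T@t; w=R.T@d; return c+w*(z-c[2])/w[2]
def proj(f,X):
    p=np.array(f["R"])@np.array(X)+np.array(f["t"]); return p[:2]/p[2]*f["f"]+[f["cx"],f["cy"]]
def crop(n,name,u0,v0,u1,v1,k):
    f=cam(n); im=f["img"][v0:v1,u0:u1,::-1]; cv2.imwrite("pics/"+name,cv2.resize(im,None,fx=k,fy=k,interpolation=cv2.INTER_CUBIC)); return f
E
python3 - <<'E'
from h import *
crop("top","a1.png",230,130,500,320,2.9)
crop("scene","a2.png",220,120,480,310,3)
E
```

```text
(no output)
```

View pics/a1.png

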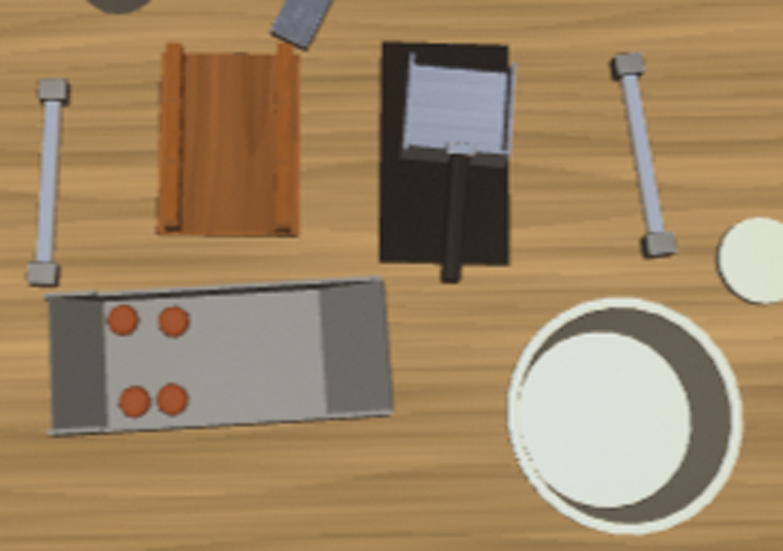

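View pics/a2.png

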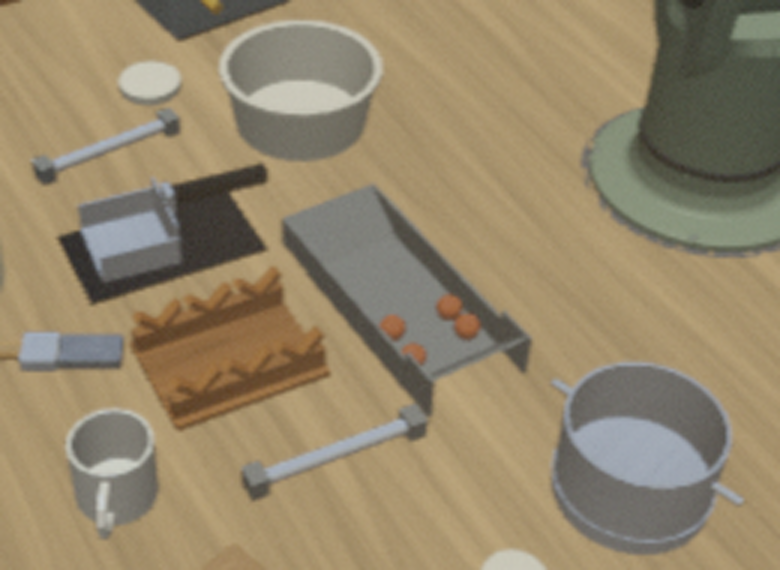

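The top view shows 4 pellets near the tray's steep (left) end. The tub is on the right, the pot on the left, and there are two pipes, at about x-pixels 247 and 452. Next I'll measure them.

```bash
cat >> h.py <<'E'
def hsv(f): return cv2.cvtColor(f["img"],cv2.COLOR_RGB2HSV)
def pellets(f,z=0.018):
    H=hsv(f); m=cv2.inRange(H,(3,140,90),(11,255,255)); n,l,s,c=cv2.connectedComponentsWithStats(m)
    return [(c[i].round(1),s[i][4],ray(f,*c[i],z)[:2].round(4)) for i in range(1,n) if s[i][4]>15]
E
python3 - <<'E'
from h import *
s=bot.observe(); from scipy.spatial.transform import Rotation as Ro
print("toolR\n",Ro.from_euler('xyz',s["tool_rot"]).as_matrix().round(3), s["clock"])
ft=cam("top"); fs=cam("scene")
for f in (ft,fs):
    for p in pellets(f): print(p)
# crop px->full
c=lambda u,v:(230+u/2.9-.33,130+v/2.9-.33)
P=lambda n,u,v,z:print(n,ray(ft,*c(u,v),z)[:2].round(4))
print("tray top corners"); P("steepfar",48,297,.055);P("steepnear",52,435,.055);P("rearfar",383,280,.042);P("rearnear",392,413,.042)
P("floor steep far",106,300,.004);P("floor steep near",106,428,.004);P("floor rear far",318,290,.004);P("floor rear near",327,415,.004)
for n,u,v in (("mat",382,42),("mat",508,46),("mat",509,265),("mat",380,261)):P(n,u,v,.004)
P("scoop lipL",411,65,.004+.0025);P("scoop lipR",507,71,.0065);P("handle back mid",451,282,.072);P("handle back top mid",451,274,.072);P("handle front",459,157,.072)
for n,u,v in (("pipeA cap far",54,91),("pipeA near",42,273),("pipeB far",628,65),("pipeB near",660,243)):P(n,u,v,.02)
for n,u,v in (("cradle",165,44),("cr",294,44),("cr",299,236),("cr",157,235)):P(n,u,v,.005)
H=hsv(ft)
m=cv2.inRange(H,(20,0,170),(60,60,255)); 
cs,_=cv2.findContours(m,cv2.RETR_EXTERNAL,cv2.CHAIN_APPROX_NONE)
for k in cs:
    if cv2.contourArea(k)>300: e=cv2.fitEllipse(k); print("white",e, ray(ft,*e[0],.085)[:2].round(4))
E
```

```text
toolR
 [[-0.     0.417  0.909]
 [-0.001  0.909 -0.417]
 [-1.    -0.001  0.   ]] 0.2
(array([272. , 239.8]), np.int32(72), array([0.4751, 0.1074]))
(array([289.5, 240.5]), np.int32(75), array([0.4725, 0.0622]))
(array([289. , 267.4]), np.int32(76), array([0.4033, 0.0638]))
(array([276. , 268.2]), np.int32(73), array([0.4018, 0.0972]))
tray top corners
steepfar [0.4917 0.1686]
steepnear [0.3731 0.1641]
rearfar [ 0.5026 -0.1245]
rearnear [ 0.3861 -0.1282]
floor steep far [0.4947 0.1239]
floor steep near [0.3801 0.1236]
floor rear far [ 0.4999 -0.0683]
floor rear near [ 0.3874 -0.0734]
mat [ 0.7335 -0.1347]
mat [ 0.7275 -0.2532]
mat [ 0.5194 -0.2433]
mat [ 0.5254 -0.1256]
scoop lipL [ 0.7098 -0.1609]
scoop lipR [ 0.7023 -0.2506]
handle back mid [ 0.4955 -0.1806]
handle back top mid [ 0.5024 -0.1809]
handle front [ 0.6058 -0.1926]
pipeA cap far [0.6869 0.1702]
pipeA near [0.5181 0.1795]
pipeB far [ 0.7022 -0.361 ]
pipeB near [ 0.5344 -0.3786]
cradle [0.7349 0.069 ]
cr [ 0.7327 -0.0519]
cr [ 0.5498 -0.0522]
cr [0.5533 0.0774]
white ((31.49781036376953, 288.19189453125), (31.381303787231445, 35.04484176635742), 46.66874313354492) [0.3629 0.6759]
white ((445.05712890625, 272.9789733886719), (78.75174713134766, 82.35037231445312), 137.77499389648438) [ 0.3777 -0.3199]
white ((492.67822265625, 219.2499237060547), (27.64879608154297, 29.85244369506836), 125.41329193115234) [ 0.5075 -0.4477]
white ((140.70138549804688, 198.96861267089844), (20.304182052612305, 22.297199249267578), 62.98998260498047) [0.5759 0.4267]
white ((31.568971633911133, 152.86886596679688), (40.65678024291992, 45.88237762451172), 57.10087203979492) [0.7001 0.7069]
white ((470.2684326171875, 68.17693328857422), (38.78493118286133, 42.68903732299805), 110.62872314453125) [ 0.9123 -0.4231]
white ((411.00958251953125, 64.970458984375), (39.03875732421875, 42.68376159667969), 104.78887176513672) [ 0.9239 -0.2664]
```

```bash
cat > d.py <<'E'
import sys, numpy as np
from workcell import bot
from scipy.spatial.transform import Rotation as Ro
# usage: d.py x y z scoopheading(deg; tool -z direction)
s=bot.observe(); R=Ro.from_euler('xyz',s["tool_rot"]).as_matrix(); p=np.array(s["position"])
h=np.degrees(np.arctan2(-R[1,2],-R[0,2]))
print("t %.2f"%s["clock"],"p",(p*1000).round(1),"head %.1f"%h,"q7 %.2f"%s["qpos"][6],"F",np.round(s["force"],1),"M",np.round(s["moment"],2),"w %.1f"%(s["grip_width"]*1000),"tilt",R[:,0].round(3))
if len(sys.argv)>4:
    t=np.array([float(a) for a in sys.argv[1:4]])
    print("shift mm",(R.T@(t-p)*1000).round(1),"turn",round(-((float(sys.argv[4])-h+180)%360-180),1))
E
python3 d.py .552 -.189 .2 -6.4
python3 -m pendant '[[-50,0,0,0]]'; python3 d.py .552 -.189 .281 -6.4
```

```text
t 0.30 p [260.4 568.  231.1] head 155.4 q7 -0.11 F [0.2 0.1 0.1] M [-0.02 -0.03 -0.01] w 85.3 tilt [-0. -0. -1.]
shift mm [  31.3 -566.6  580.6] turn 161.8
clock: 0.42
position: [0.2598, 0.5667, 0.2788]
tool_rot: [-1.497, 1.565, -1.926]
force: [0.1, 1.0, 0.7]
grip_width: 0.0859
t 0.42 p [259.8 566.7 278.8] head 155.4 q7 -0.11 F [0.1 1.  0.7] M [ 0.06 -0.05  0.01] w 85.9 tilt [-0.002 -0.006 -1.   ]
shift mm [   1.6 -565.4  580.4] turn 161.8
```

```bash
python3 -m pendant '[[0,-40,41,0],[0,-40,41,0],[0,-40,41,0],[0,-40,41,0],[0,-40,41,0],[0,-40,41,0],[0,-40,41,0],[0,-40,41,0],[0,-40,41,0],[0,-40,41,0],[0,-40,41,0],[0,-40,41,0]]'; python3 -m pendant '[[0,-40,41,0],[0,-40,41,0],[0,0,0,10.5],[0,0,0,10.5],[0,0,0,10.5],[0,0,0,10.5],[0,0,0,10.5],[0,0,0,10.5],[0,0,0,10.5],[0,0,0,10.5],[0,0,0,10.5],[0,0,0,10.5]]';python3 d.py .552 -.189 .281 -6.4
```

```text
clock: 1.92
position: [0.5082, -0.0749, 0.2815]
tool_rot: [0.627, 1.57, 0.197]
force: [1.2, 0.3, 0.3]
grip_width: 0.0853
clock: 3.42
position: [0.5489, -0.18, 0.2813]
tool_rot: [-2.561, 1.571, 1.454]
force: [0.4, 0.4, -0.0]
grip_width: 0.085
t 3.42 p [ 548.9 -180.   281.3] head 50.0 q7 -0.11 F [ 0.4  0.4 -0. ] M [ 0.01 -0.   -0.07] w 85.0 tilt [ 0.  0. -1.]
shift mm [0.3 8.2 4.9] turn 56.4
```

```bash
python3 -m pendant '[[0,8,5,0],[0,0,0,10],[0,0,0,10],[0,0,0,10],[0,0,0,10],[0,0,0,10],[0,0,0,6.4],[0,0,0,0]]';python3 d.py .552 -.189 .281 -6.4; python3 - <<'E'
from h import *
print(bot.observe()["qpos"].round(2))
crop("top","b1.png",330,120,460,260,4)
crop("scene","b2.png",220,120,360,230,5)
E
```

```text
clock: 4.42
position: [0.5519, -0.1895, 0.2811]
tool_rot: [0.632, 1.57, -2.61]
force: [-0.3, -0.4, -0.2]
grip_width: 0.0853
t 4.42 p [ 551.9 -189.5  281.1] head -5.8 q7 -0.90 F [-0.3 -0.4 -0.2] M [-0.04  0.05  0.01] w 85.3 tilt [-0.001 -0.    -1.   ]
shift mm [ 0.1 -0.6 -0.1] turn 0.6
[-0.43  0.63  1.06  1.69 -0.58  1.18 -0.9 ]
```

View pics/b1.png

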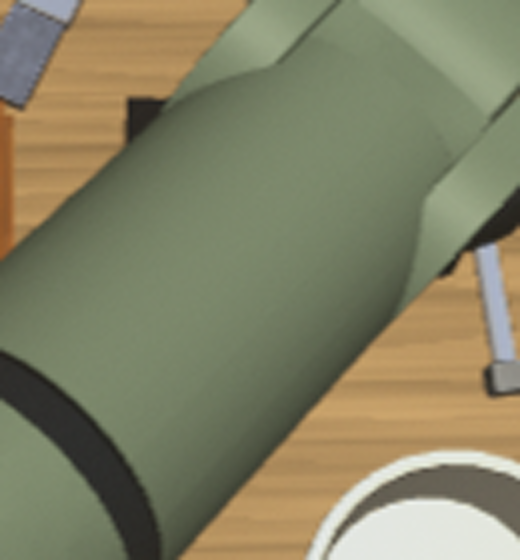

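View pics/b2.png

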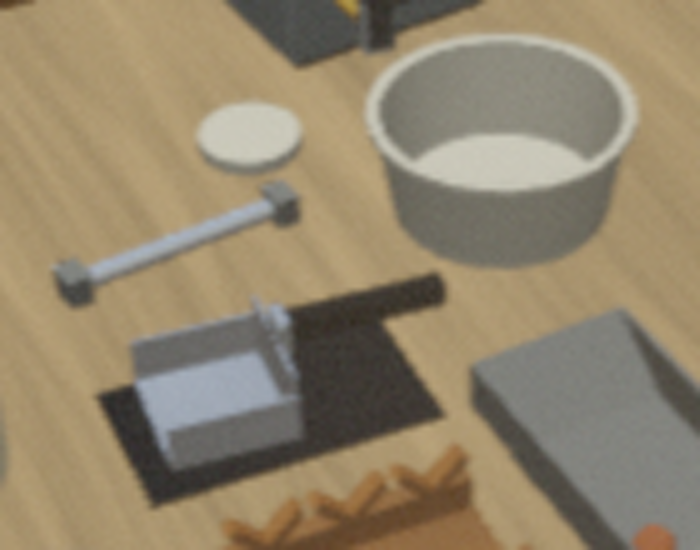

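```bash
python3 -m pendant '[[60,0,0,0.6],[60,0,0,0],[60,0,0,0],[30,0,0,0],[28,0,0,0],[0,0,0,0]]';python3 d.py .552 -.189 .043 -6.4; python3 - <<'E'
from h import *
crop("scene","b3.png",220,120,360,230,5)
E
```

```text
clock: 5.28
position: [0.551, -0.1889, 0.0421]
tool_rot: [-0.303, 1.568, 2.726]
force: [0.1, 0.3, 0.5]
grip_width: 0.0853
t 5.28 p [ 551.  -188.9   42.1] head -6.5 q7 -0.69 F [0.1 0.3 0.5] M [ 0.03  0.02 -0.01] w 85.3 tilt [-0.002  0.001 -1.   ]
shift mm [-0.9 -0.1 -1. ] turn -0.1
```

View pics/b3.png

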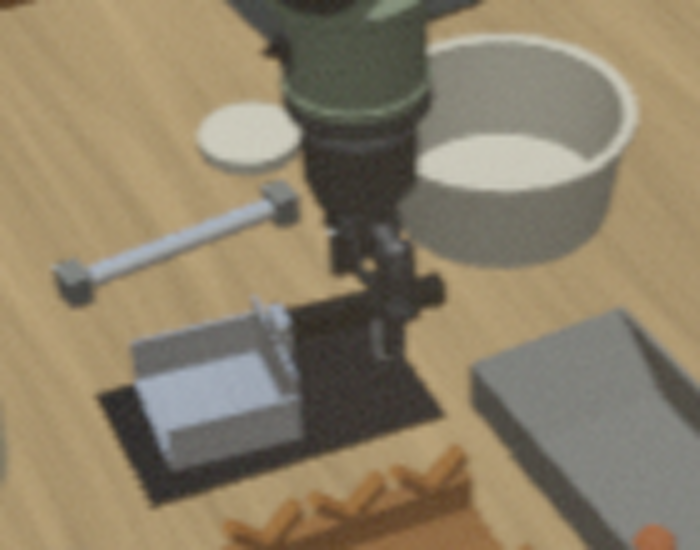

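The fingers straddle the handle near (395,290) in the crop. Closing now.

```bash
python3 -m pendant '[[0,0,0,0],[0,0,0,0],[0,0,0,0],[0,0,0,0],[0,0,0,0],[0,0,0,0]]' -1 110;python3 d.py; python3 -m pendant '[[-20,0,0,0],[-20,0,0,0],[-20,0,0,0],[-20,0,0,0],[-20,0,0,0],[-20,0,0,0],[0,0,0,0],[0,0,0,0]]';python3 d.py .443 -.11 .162 92.1; python3 - <<'E'
from h import *
crop("scene","b4.png",220,90,380,230,5)
E
```

```text
clock: 6.08
position: [0.5519, -0.1891, 0.0435]
tool_rot: [-2.94, 1.571, 0.086]
force: [-1.8, 1.7, 5.4]
grip_width: 0.0143
t 6.08 p [ 551.9 -189.1   43.5] head -6.6 q7 -0.69 F [-1.8  1.7  5.4] M [ 0.24 -0.02 -0.03] w 14.3 tilt [ 0.  0. -1.]
clock: 7.08
position: [0.5517, -0.1888, 0.1629]
tool_rot: [-0.421, 1.57, 2.605]
force: [-0.6, -0.0, -1.0]
grip_width: 0.0141
t 7.08 p [ 551.7 -188.8  162.9] head -6.6 q7 -0.81 F [-0.6 -0.  -1. ] M [-0.02  0.06 -0.  ] w 14.1 tilt [-0.001  0.    -1.   ]
shift mm [  1.  -65.7 117. ] turn -98.7
```

View pics/b4.png

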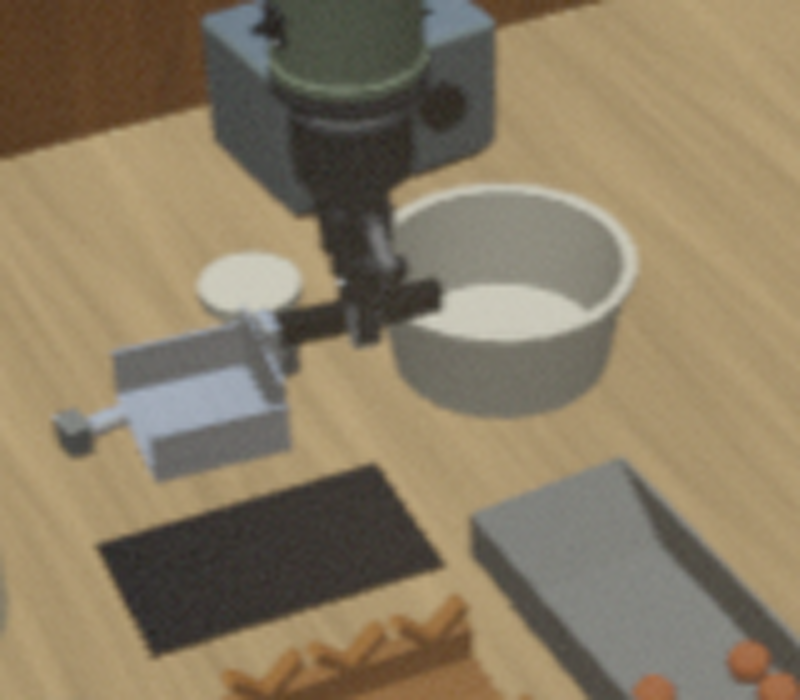

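```bash
python3 -m pendant '[[0,-22,39,0],[0,-22,39,0],[0,-22,39,0],[0,0,0,-10],[0,0,0,-10],[0,0,0,-10],[0,0,0,-10],[0,0,0,-10],[0,0,0,-10],[0,0,0,-10],[0,0,0,-10],[0,0,0,-10]]';python3 -m pendant '[[0,0,0,-8.7],[0,0,0,0],[0,0,0,0]]';python3 d.py .4456 -.114 .163 92.1; python3 - <<'E'
from h import *
crop("scene","b5.png",290,120,450,270,5)
crop("top","b6.png",220,200,420,300,4)
E
```

```text
clock: 8.62
position: [0.443, -0.11, 0.1629]
tool_rot: [-1.35, 1.57, -3.031]
force: [0.0, -0.2, -0.6]
grip_width: 0.0144
clock: 9.0
position: [0.4431, -0.1101, 0.1631]
tool_rot: [-1.553, 1.57, -3.091]
force: [1.0, 0.2, -2.2]
grip_width: 0.0143
t 9.00 p [ 443.1 -110.1  163.1] head 91.9 q7 0.47 F [ 1.   0.2 -2.2] M [-0.12  0.   -0.02] w 14.3 tilt [-0.001 -0.    -1.   ]
shift mm [0.1 2.4 4. ] turn -0.2
```

View pics/b5.png

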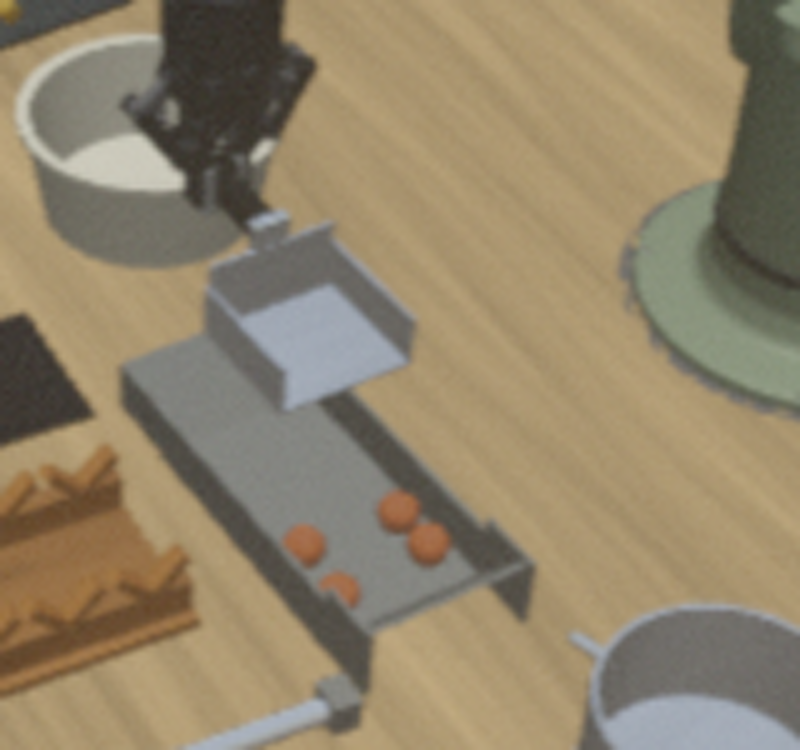

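View pics/b6.png

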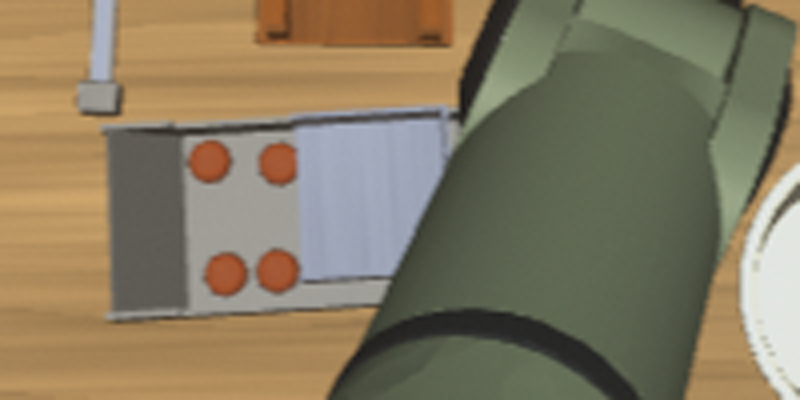

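```bash
python3 - <<'E'
from h import *
ft=cam("top");fs=cam("scene")
z=.1255
for f,p in ((ft,[(297,115),(301,281)]),(fs,[(288,408),(408,358)])):
    o,k=((220,200),4) if f is ft else ((290,120),5)
    a,b=[ray(f,o[0]+u/k,o[1]+v/k,z) for u,v in p]; m=(a+b)/2; print(a[:2].round(4),b[:2].round(4),m[:2].round(4), np.linalg.norm(a-b)); 
    d=m[:2]-np.array([.440,.0389]); ax=np.array([-.0366,.9993]); print("tray x,y",d@ax, d@np.array([-ax[1],ax[0]]))
# tray corners via scene
for n,u,v,z in (("steep far bottom? top",335,590,.055),("steepnear top",530,570,.055),("floor end far",372,628,.0),("rear far top",122,368,.042)):
    print(n,ray(fs,290+u/5,120+v/5,z)[:2].round(4))
E
```

```text
[0.4881 0.0439] [0.3899 0.0424] [0.439  0.0431] 0.098198332443121
tray x,y 0.004259598304707819 0.0008826707047477728
[0.4787 0.0455] [0.3897 0.0404] [0.4342 0.0429] 0.08904839302671512
tray x,y 0.004246808778049172 0.005649576013970524
steep far bottom? top [0.4937 0.1324]
steepnear top [0.3812 0.1731]
floor end far [0.4606 0.1279]
rear far top [ 0.507 -0.118]
```

```bash
python3 -m pendant '[[0,2.5,8,0],[0,0,0,0],[30,0,0,0],[30,0,0,0],[30,0,0,0],[15,0,0,0],[8,0,0,0],[0,0,0,0]]';python3 d.py .4458 -.118 .044 92.1; python3 -m pendant '[[3,0,0,0],[2,0,0,0],[0,0,0,0]]';python3 d.py; python3 - <<'E'
from h import *
crop("scene","c5.png",290,120,450,270,5)
crop("top","c6.png",220,200,420,300,4)
E
```

```text
clock: 10.2
position: [0.4462, -0.118, 0.0505]
tool_rot: [1.364, 1.571, -0.171]
force: [0.3, -0.5, -1.5]
grip_width: 0.0141
t 10.20 p [ 446.2 -118.    50.5] head 92.1 q7 0.64 F [ 0.3 -0.5 -1.5] M [-0.13  0.04  0.04] w 14.1 tilt [ 0. -0. -1.]
shift mm [ 6.5 -0.3 -0. ] turn -0.0
clock: 10.58
position: [0.4461, -0.1178, 0.0454]
tool_rot: [1.681, 1.571, 0.146]
force: [0.2, -0.4, -1.9]
grip_width: 0.0143
t 10.57 p [ 446.1 -117.8   45.4] head 92.1 q7 0.64 F [ 0.2 -0.4 -1.9] M [-0.13 -0.07  0.01] w 14.3 tilt [ 0.  0. -1.]
```

View pics/c5.png

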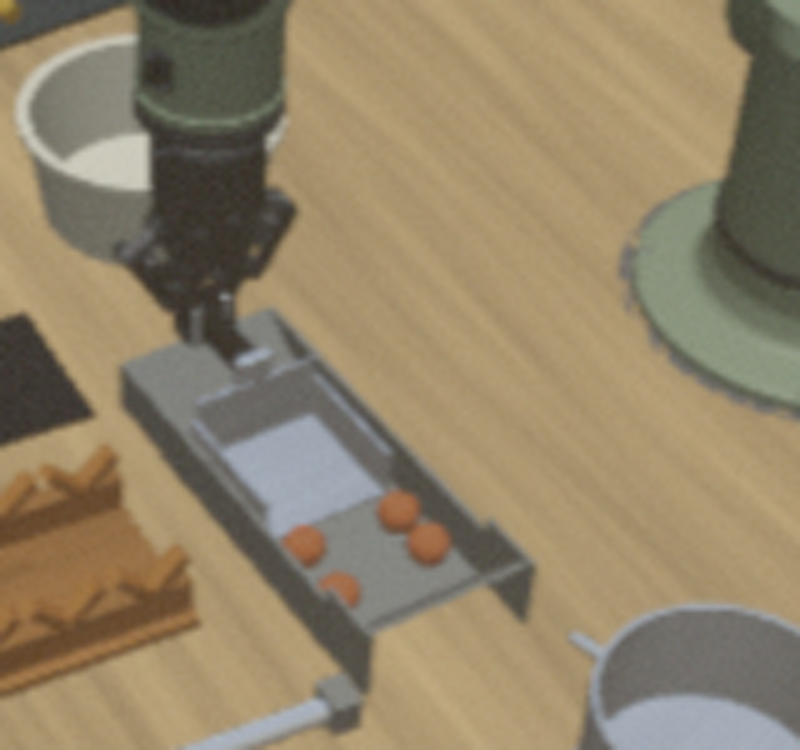

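View pics/c6.png

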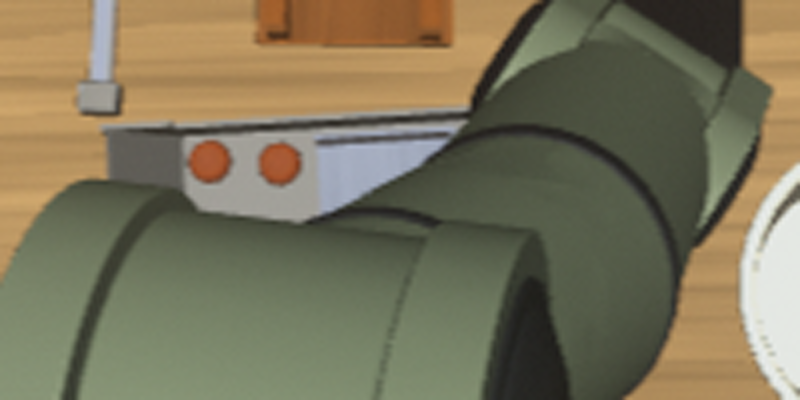

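```bash
python3 -m pendant '[[1.5,0,0,0],[0,0,0,0]]';python3 d.py;  python3 -m pendant '[[1,0,0,0],[0,0,0,0]]';python3 d.py
```

```text
clock: 10.92
position: [0.4461, -0.1179, 0.0438]
tool_rot: [2.682, 1.571, 1.147]
force: [0.0, 0.9, 0.1]
grip_width: 0.0143
t 10.93 p [ 446.1 -117.9   43.8] head 92.1 q7 0.64 F [0.  0.9 0.1] M [ 0.11 -0.04 -0.06] w 14.3 tilt [ 0.  0. -1.]
clock: 11.18
position: [0.4463, -0.1181, 0.043]
tool_rot: [1.48, 1.57, -0.054]
force: [-0.4, -0.9, 9.5]
grip_width: 0.0145
t 11.18 p [ 446.3 -118.1   43. ] head 92.1 q7 0.64 F [-0.4 -0.9  9.5] M [0.38 0.23 0.05] w 14.5 tilt [ 0.001 -0.    -1.   ]
```

```bash
python3 -m pendant '[[-0.5,0,-5,0],[0,0,-10,0],[0,0,-10,0],[0,0,-10,0],[0,0,-10,0],[0,0,-5,0]]';python3 d.py; python3 - <<'E'
from h import *
crop("scene","c7.png",290,120,450,270,5)
E
```

```text
clock: 11.92
position: [0.4444, -0.0672, 0.0434]
tool_rot: [1.576, 1.57, 0.042]
force: [0.5, -1.4, 6.4]
grip_width: 0.0141
t 11.93 p [444.4 -67.2  43.4] head 92.1 q7 0.56 F [ 0.5 -1.4  6.4] M [-0.14 -0.05 -0.02] w 14.1 tilt [ 0.  0. -1.]
```

View pics/c7.png

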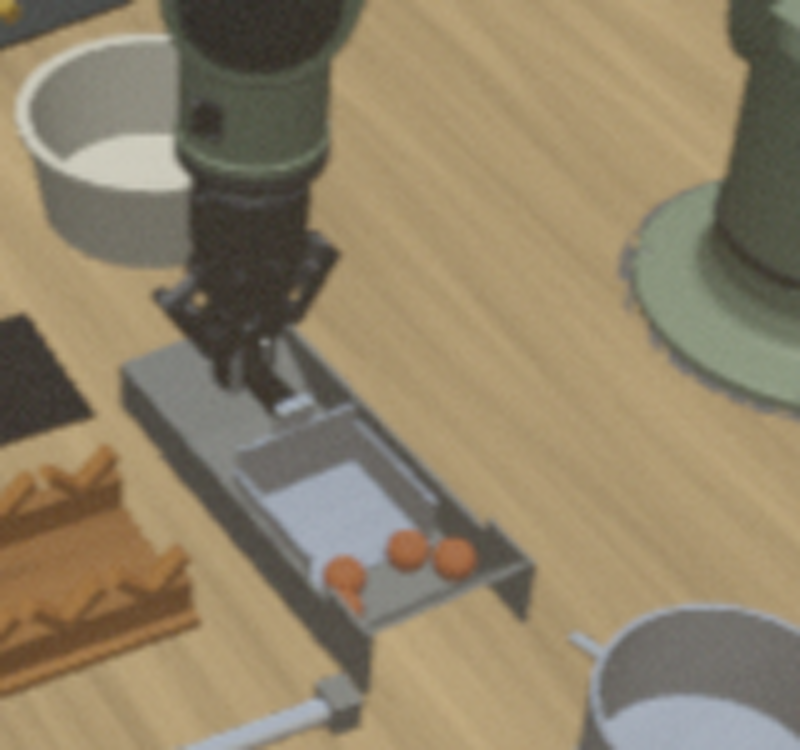

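```bash
python3 -m pendant '[[0,0,-5,0],[0,0,-5,0],[0,0,-5,0],[0,0,-5,0],[0,0,-4,0],[0,0,0,0]]';python3 d.py; python3 - <<'E'
from h import *
crop("scene","c8.png",320,170,430,260,7)
E
```

```text
clock: 12.72
position: [0.4436, -0.0434, 0.0434]
tool_rot: [1.827, 1.57, 0.293]
force: [0.3, 1.9, 5.1]
grip_width: 0.0143
t 12.72 p [443.6 -43.4  43.4] head 92.1 q7 0.52 F [0.3 1.9 5.1] M [ 0.44 -0.1  -0.09] w 14.3 tilt [ 0.  0. -1.]
```

View pics/c8.png

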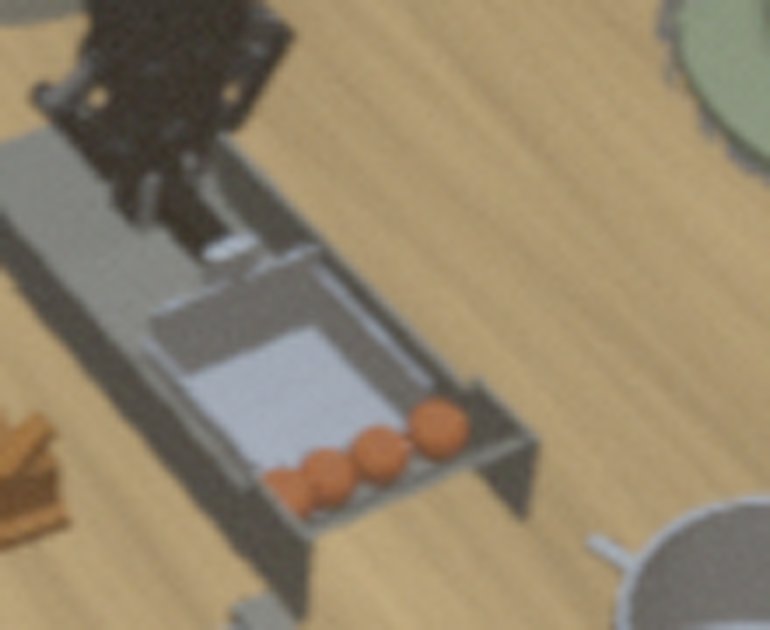

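```bash
python3 -m pendant '[[0,0,3,0],[0,3,3,0],[0,4,0,0],[0,0,0,0],[0,0,-4,0],[0,0,-4,0],[0,0,-4,0],[0,0,0,0]]';python3 d.py; python3 - <<'E'
from h import *
crop("scene","c9.png",320,170,430,260,7)
E
```

```text
clock: 13.78
position: [0.4504, -0.0378, 0.0434]
tool_rot: [1.298, 1.57, -0.237]
force: [0.7, 0.1, 5.9]
grip_width: 0.0141
t 13.78 p [450.4 -37.8  43.4] head 92.1 q7 0.50 F [0.7 0.1 5.9] M [ 0.41 -0.16 -0.06] w 14.1 tilt [ 0. -0. -1.]
```

View pics/c9.png

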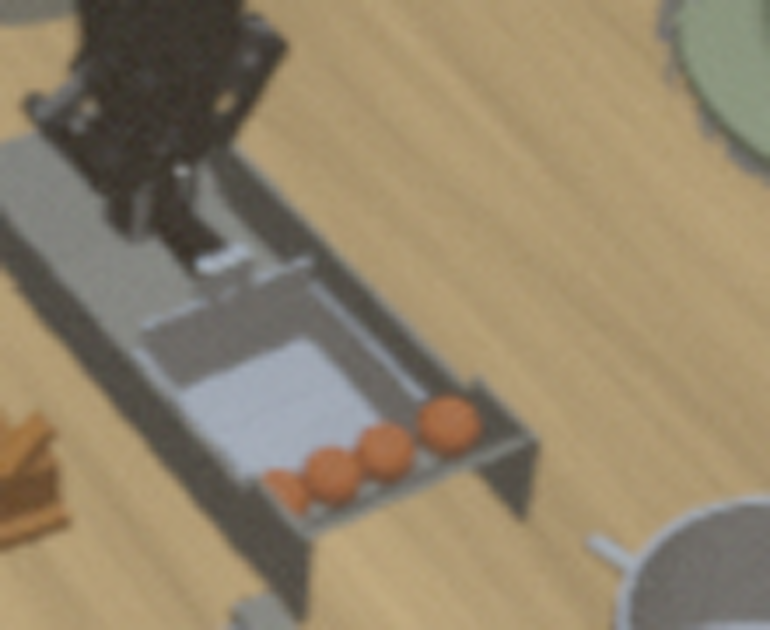

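```bash
python3 -m pendant '[[0,0,-4,0],[0,0,-4,0],[0,0,-3,0],[0,0,-3,0],[0,0,0,0]]' - 60;python3 d.py; python3 - <<'E'
from h import *
crop("scene","d1.png",320,170,430,260,7)
E
```

```text
clock: 14.45
position: [0.4505, -0.027, 0.0437]
tool_rot: [0.597, 1.566, -0.941]
force: [2.1, -21.6, 10.4]
grip_width: 0.0142
t 14.45 p [450.5 -27.   43.7] head 91.9 q7 0.48 F [  2.1 -21.6  10.4] M [-4.03 -0.32 -0.07] w 14.2 tilt [ 0.003 -0.004 -1.   ]
```

View pics/d1.png

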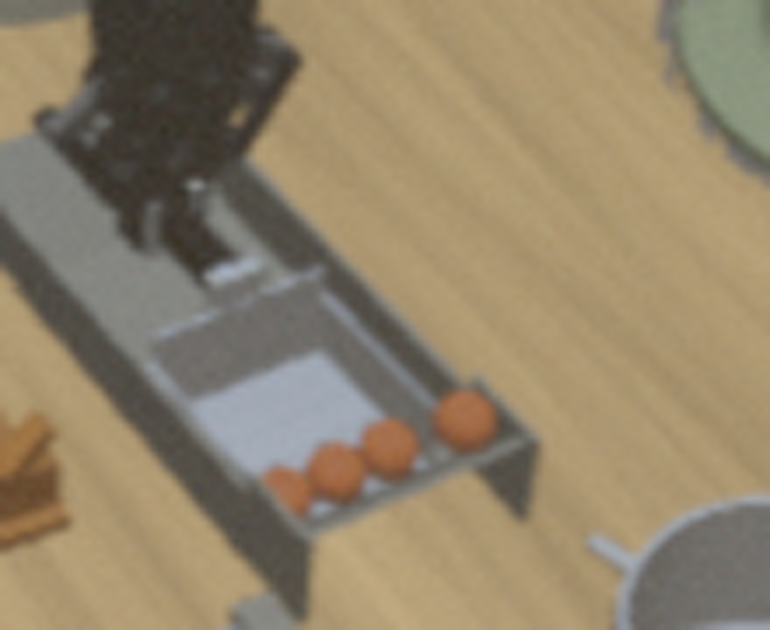

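```bash
python3 -m pendant '[[0,0,0,0],[0,0,-2,0],[0,0,0,0]]' - 25;python3 d.py;  python3 -m pendant '[[0,0,-2,0],[0,0,-2,0],[0,0,0,0]]'; python3 d.py;python3 - <<'E'
from h import *
crop("scene","d2.png",320,170,430,260,7)
E
```

```text
clock: 14.88
position: [0.4503, -0.0251, 0.0437]
tool_rot: [0.538, 1.567, -1.0]
force: [0.3, -23.2, 11.3]
grip_width: 0.014
t 14.88 p [450.3 -25.1  43.7] head 91.9 q7 0.47 F [  0.3 -23.2  11.3] M [-4.21  0.05  0.26] w 14.0 tilt [ 0.002 -0.004 -1.   ]
clock: 15.25
position: [0.4499, -0.0203, 0.0436]
tool_rot: [0.497, 1.568, -1.04]
force: [0.0, -17.2, 8.2]
grip_width: 0.0148
t 15.25 p [449.9 -20.3  43.6] head 91.9 q7 0.47 F [  0.  -17.2   8.2] M [-3.14 -0.06  0.14] w 14.8 tilt [ 0.002 -0.003 -1.   ]
```

View pics/d2.png

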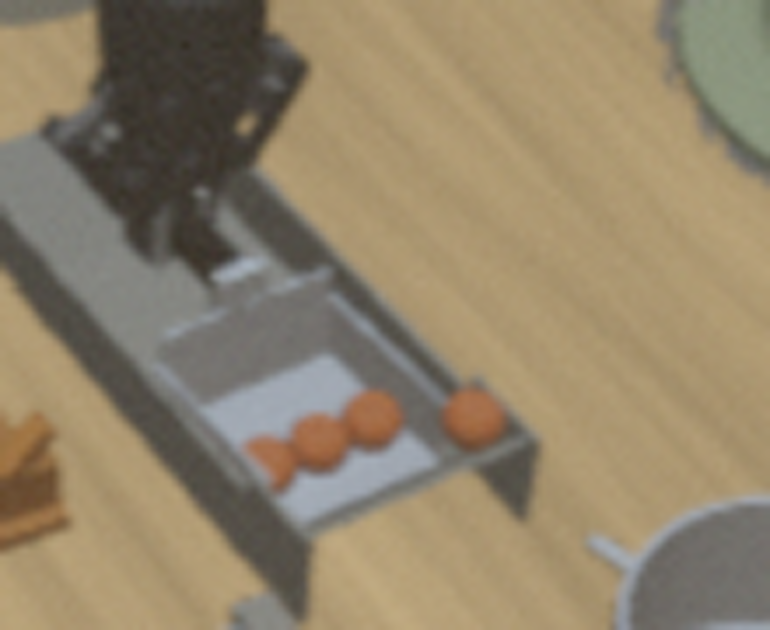

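```bash
python3 -m pendant '[[0,0,-2,0],[0,0,-2,0],[0,0,-2,0],[0,0,0,0],[0,0,0,0]]';python3 d.py;  python3 -m pendant '[[0,0,0,0],[0,0,0,0],[0,0,0,0]]' - 115; python3 d.py;python3 - <<'E'
from h import *
crop("scene","d3.png",320,170,430,260,7)
E
```

```text
clock: 15.92
position: [0.4495, -0.0136, 0.0434]
tool_rot: [0.386, 1.569, -1.151]
force: [0.8, -12.6, 5.7]
grip_width: 0.014
t 15.93 p [449.5 -13.6  43.4] head 92.0 q7 0.46 F [  0.8 -12.6   5.7] M [-2.   -0.02  0.1 ] w 14.0 tilt [ 0.001 -0.002 -1.   ]
clock: 16.3
position: [0.4495, -0.0136, 0.0434]
tool_rot: [0.393, 1.569, -1.143]
force: [0.1, -12.3, 6.3]
grip_width: 0.0144
t 16.30 p [449.5 -13.6  43.4] head 92.0 q7 0.46 F [  0.1 -12.3   6.3] M [-1.99 -0.    0.15] w 14.4 tilt [ 0.001 -0.002 -1.   ]
```

View pics/d3.png

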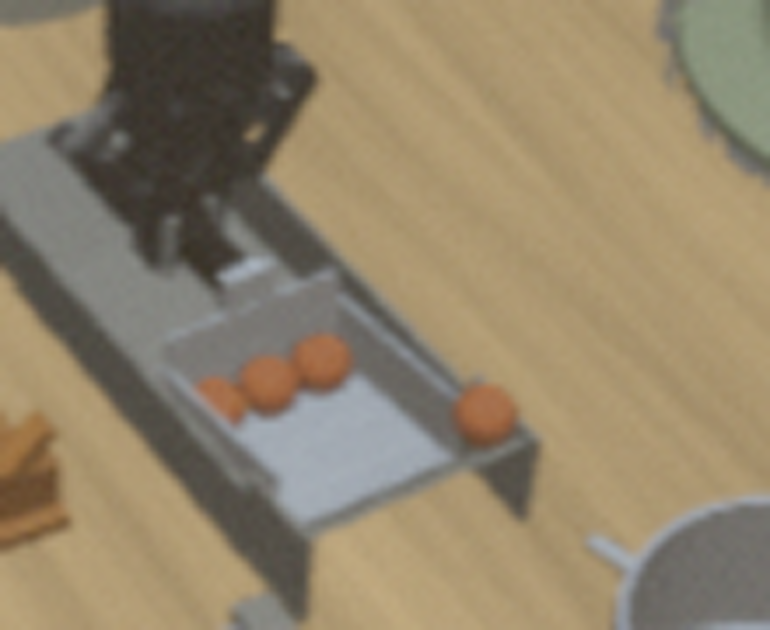

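```bash
python3 -m pendant '[[0,0,2,0],[0,0,3,0],[0,0,3,0],[-2,0,2,0],[-6,0,0,0],[-12,0,0,0],[-18,0,0,0],[-18,0,0,0],[-18,0,0,0],[-18,0,0,0],[-10,0,0,0],[0,0,0,0]]';python3 d.py;python3 - <<'E'
from h import *
crop("scene","d4.png",290,110,450,260,5)
print(pellets(cam("scene")))
E
```

```text
clock: 17.85
position: [0.4498, -0.0214, 0.1459]
tool_rot: [1.878, 1.57, 0.344]
force: [0.0, 0.1, -3.6]
grip_width: 0.0145
t 17.85 p [449.8 -21.4 145.9] head 92.1 q7 0.34 F [ 0.   0.1 -3.6] M [-0.15 -0.04  0.04] w 14.5 tilt [ 0.001  0.    -1.   ]
[]
```

View pics/d4.png

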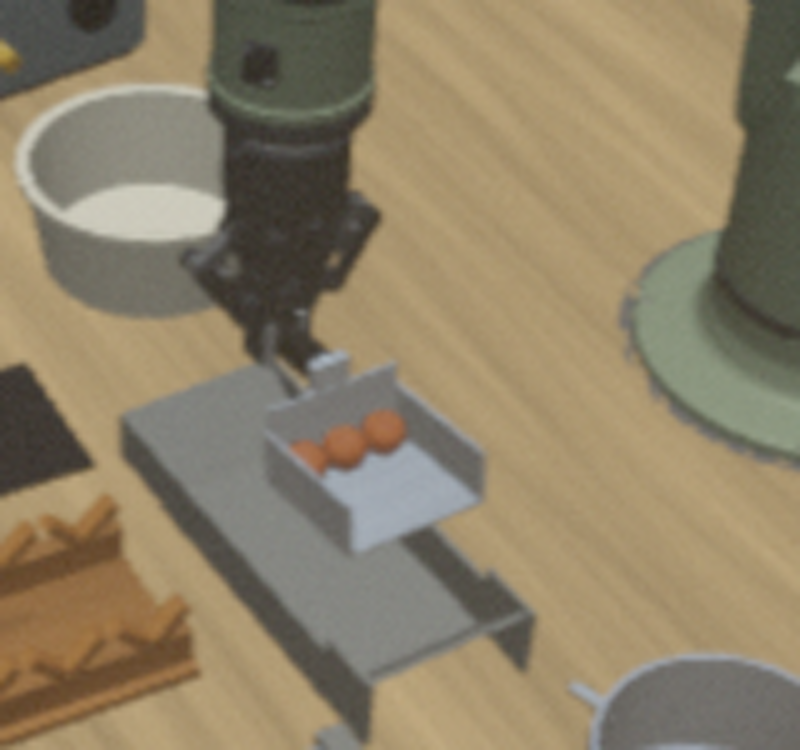

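```bash
python3 -m pendant '[[0,0,0,-2],[0,0,0,-4],[0,0,0,-6],[0,0,0,-6],[0,0,0,-6],[0,0,0,-6],[0,0,0,-6],[0,0,0,-6],[0,0,0,-6],[0,0,0,-6],[0,0,0,-3],[0,0,0,-1]]';python3 d.py .5685 -.43 .146 150
```

```text
clock: 19.45
position: [0.4494, -0.0219, 0.145]
tool_rot: [-2.601, 1.57, -3.123]
force: [0.2, -0.1, -1.9]
grip_width: 0.0145
t 19.45 p [449.4 -21.9 145. ] head 150.1 q7 1.14 F [ 0.2 -0.1 -1.9] M [-0.06 -0.15 -0.03] w 14.5 tilt [-0.001 -0.    -1.   ]
shift mm [  -1.1 -294.6  306.5] turn 0.1
```

```bash
python3 -m pendant '[[0,-8,8,0],[0,-16,16,0],[0,-24,24,0],[0,-30,30,0],[0,-34,36,0],[0,-34,36,0],[0,-34,36,0],[0,-34,36,0],[0,-30,30,0],[0,-24,24,0],[0,-16,16,0],[0,-10,10,0]]';python3 d.py .5685 -.43 .142 150;python3 - <<'E'
from h import *
crop("scene","d5.png",230,100,390,230,5)
crop("top","d6.png",340,180,540,330,4)
print(pellets(cam("top")))
E
```

```text
clock: 20.95
position: [0.564, -0.4289, 0.1447]
tool_rot: [-2.568, 1.57, -3.092]
force: [0.1, 0.3, -2.5]
grip_width: 0.0141
t 20.95 p [ 564.  -428.9  144.7] head 150.0 q7 1.78 F [ 0.1  0.3 -2.5] M [-0.06 -0.1   0.07] w 14.1 tilt [-0.001 -0.    -1.   ]
shift mm [2.7 1.3 4.5] turn -0.0
[(array([465.4, 217.1]), np.int32(83), array([ 0.5246, -0.4   ])), (array([336.5, 266.9]), np.int32(77), array([ 0.402, -0.058]))]
```

View pics/d5.png

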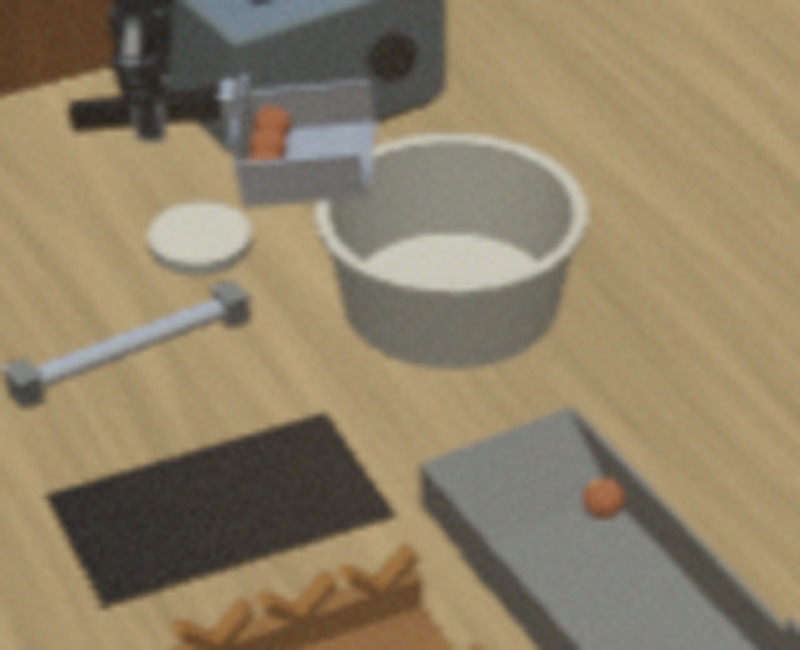

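View pics/d6.png

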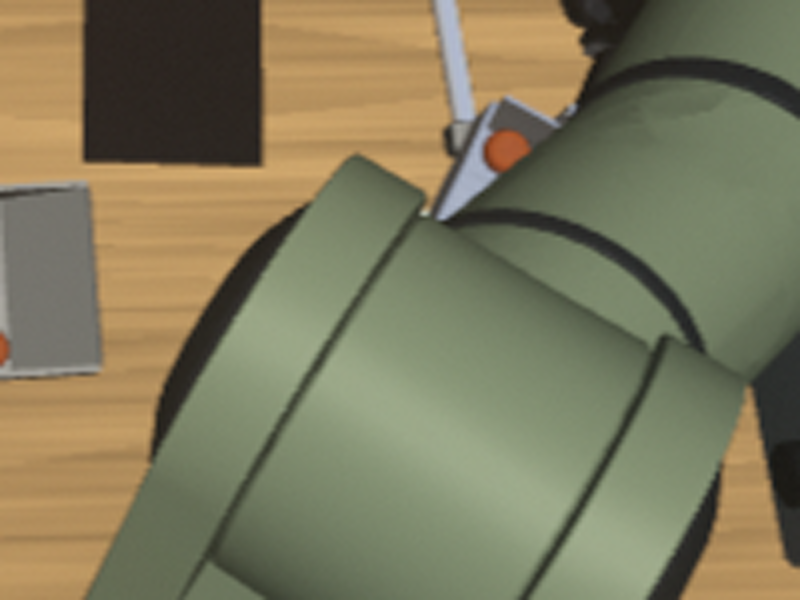

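```bash
python3 -m pendant '[[0,0,-15,0],[0,0,-40,0],[0,0,-40,0],[0,0,60,0],[0,0,60,0],[0,0,40,0],[0,0,0,0],[0,0,0,0],[0,0,0,0]]';python3 d.py;python3 - <<'E'
from h import *
crop("scene","d7.png",230,100,390,230,5)
print(pellets(cam("scene"),.02))
E
```

```text
clock: 22.22
position: [0.6205, -0.4591, 0.1458]
tool_rot: [1.704, 1.571, 1.182]
force: [-0.1, 0.7, -0.7]
grip_width: 0.0145
t 22.23 p [ 620.5 -459.1  145.8] head 150.1 q7 1.76 F [-0.1  0.7 -0.7] M [-0.08 -0.08  0.01] w 14.5 tilt [ 0.  0. -1.]
[]
```

View pics/d7.png

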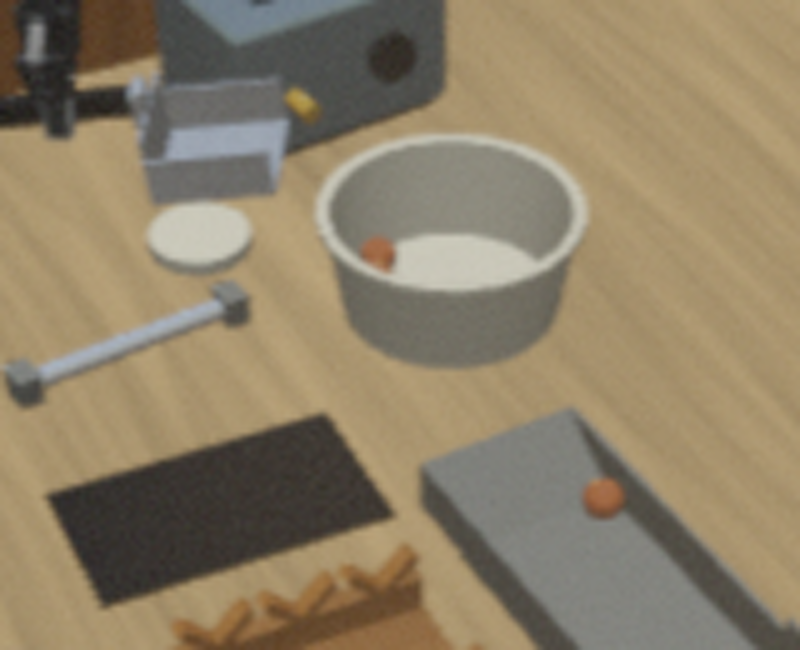

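```bash
python3 - <<'E'
from h import *
crop("scene","d8.png",0,0,640,400,1.25)
crop("top","d9.png",340,180,640,400,2.6)
E
```

```text
(no output)
```

View pics/d8.png

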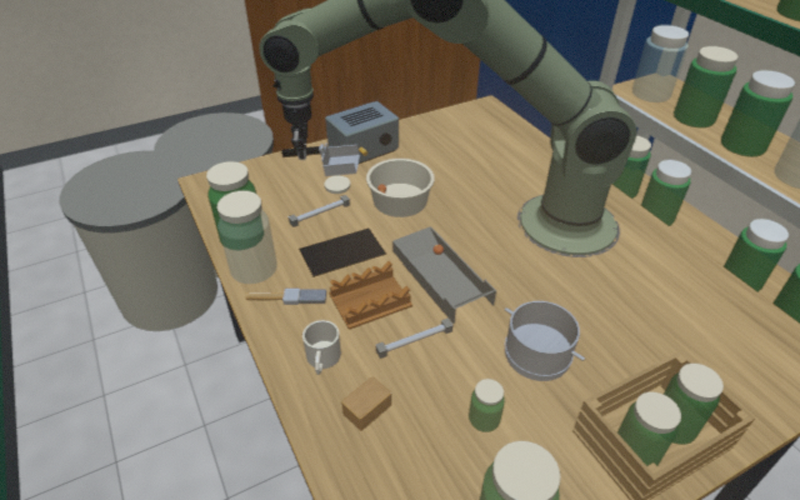

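View pics/d9.png

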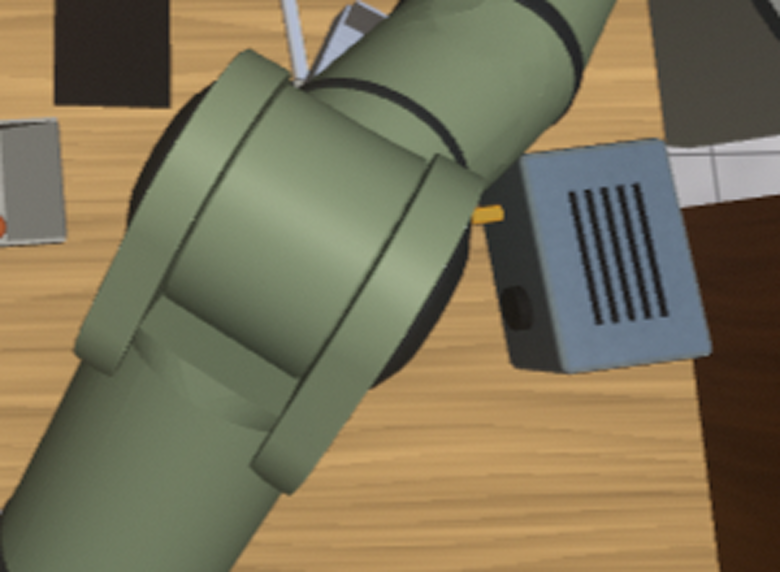

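Three pellets are in the tub, and the scoop looks empty. The fourth lies at the tray's rear end, at scene crop (603,497). I'll go back to the tray, let the scoop level itself there, and use its heel to nudge that pellet up the rear ramp so it rolls forward.

```bash
python3 d.py .4446 -.086 .146 92.1
```

```text
t 22.43 p [ 620.8 -459.5  145.7] head 150.1 q7 1.76 F [ 0.3  0.5 -1.2] M [-0.12 -0.07  0.05] w 14.4 tilt [ 0. -0. -1.]
shift mm [-3.000e-01  2.358e+02 -3.390e+02] turn 58.0
```

```bash
python3 -m pendant '[[0,29.5,-42.4,0],[0,29.5,-42.4,0],[0,29.5,-42.4,0],[0,29.5,-42.4,0],[0,29.5,-42.4,0],[0,29.5,-42.4,0],[0,29.5,-42.4,0],[0,29.5,-42.4,0],[0,0,0,10],[0,0,0,10],[0,0,0,10],[0,0,0,10]]';python3 -m pendant '[[0,0,0,10],[0,0,0,8],[0,0,0,0],[0,0,0,0]]'; python3 d.py .4446 -.086 .05 92.1;python3 - <<'E'
from h import *
f=crop("scene","e1.png",290,120,450,270,5)
print(pellets(f))
E
```

```text
clock: 23.92
position: [0.4447, -0.0858, 0.1456]
tool_rot: [1.537, 1.57, 0.31]
force: [0.6, -0.5, -1.4]
grip_width: 0.0141
clock: 24.42
position: [0.4447, -0.0858, 0.1454]
tool_rot: [1.954, 1.571, 0.423]
force: [-0.3, -0.1, -1.8]
grip_width: 0.0144
t 24.43 p [444.7 -85.8 145.4] head 92.3 q7 0.49 F [-0.3 -0.1 -1.8] M [-0.12  0.01  0.02] w 14.4 tilt [ 0.  0. -1.]
shift mm [95.4 -0.1  0.2] turn 0.2
[]
```

View pics/e1.png

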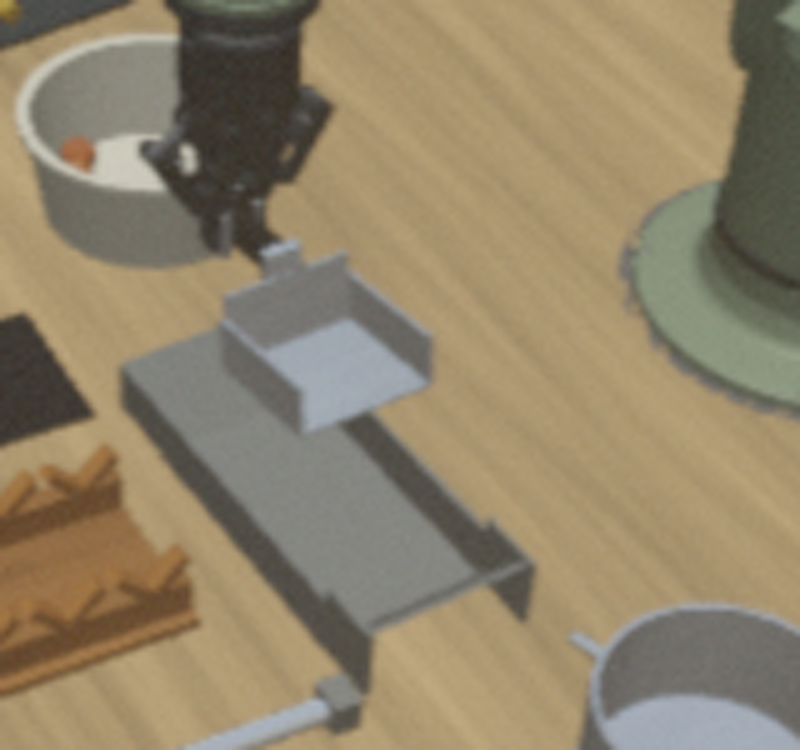

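```bash
python3 -m pendant '[[0,0,-8,0.2],[30,0,0,0],[30,0,0,0],[25,0,0,0],[10,0,0,0],[5,0,0,0],[0,0,0,0]]'; python3 d.py; python3 -m pendant '[[2,0,0,0],[2,0,0,0],[2,0,0,0],[0,0,0,0]]'; python3 d.py;python3 - <<'E'
from h import *
f=crop("scene","e2.png",290,120,450,270,5)
E
```

```text
clock: 25.35
position: [0.4447, -0.0778, 0.0457]
tool_rot: [1.577, 1.57, 0.039]
force: [0.2, 0.1, -2.6]
grip_width: 0.014
t 25.35 p [444.7 -77.8  45.7] head 91.9 q7 0.61 F [ 0.2  0.1 -2.6] M [-0.12  0.01 -0.01] w 14.0 tilt [ 0.  0. -1.]
clock: 25.85
position: [0.4446, -0.0779, 0.0394]
tool_rot: [1.375, 1.57, -0.163]
force: [0.1, 0.6, 3.8]
grip_width: 0.0142
t 25.85 p [444.6 -77.9  39.4] head 91.9 q7 0.62 F [0.1 0.6 3.8] M [-0.3  -0.05  0.  ] w 14.2 tilt [ 0. -0. -1.]
```

View pics/e2.png

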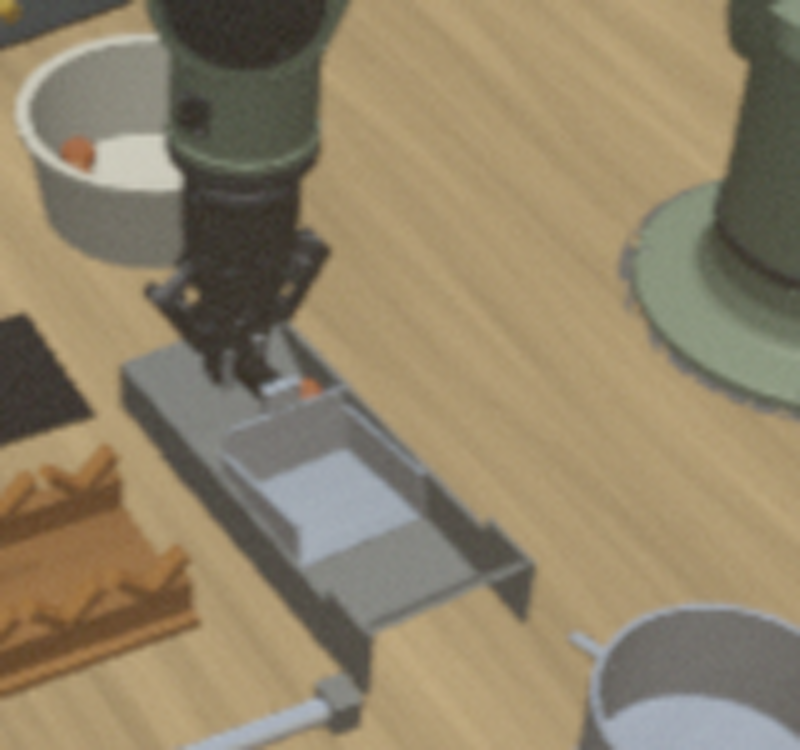

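```bash
python3 -m pendant '[[0,0,0,0],[0,0,0,0],[0,0,0,0],[-3.8,0,0,0],[0,0,0,0]]' -0.2; python3 d.py; python3 -m pendant '[[0,0,0,0],[0,0,0,0],[0,0,0,0],[0,0,0,0]]' -1 110; python3 d.py;python3 - <<'E'
from h import *
f=crop("scene","e3.png",290,120,450,270,5)
E
```

```text
clock: 26.52
position: [0.4446, -0.0779, 0.0434]
tool_rot: [1.39, 1.57, -0.149]
force: [0.9, 0.0, 0.6]
grip_width: 0.0342
t 26.52 p [444.6 -77.9  43.4] head 91.9 q7 0.62 F [0.9 0.  0.6] M [0.   0.01 0.04] w 34.2 tilt [ 0. -0. -1.]
clock: 27.02
position: [0.4445, -0.0779, 0.0431]
tool_rot: [1.62, 1.571, 0.082]
force: [-0.1, 0.1, 3.9]
grip_width: 0.0144
t 27.02 p [444.5 -77.9  43.1] head 91.9 q7 0.62 F [-0.1  0.1  3.9] M [ 0.24  0.05 -0.01] w 14.4 tilt [ 0.  0. -1.]
```

View pics/e3.png

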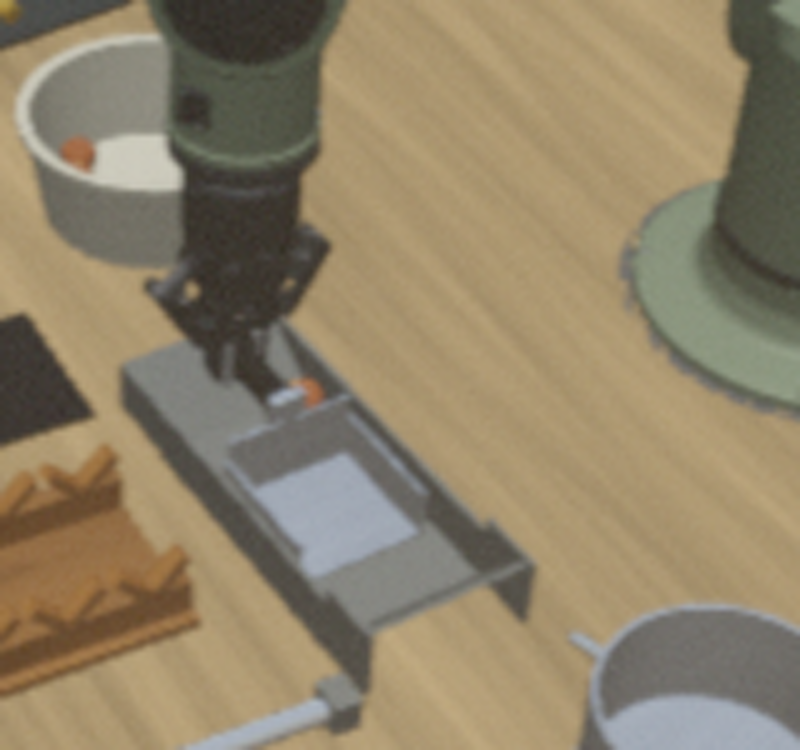

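```bash
python3 -m pendant '[[-4,0,5,0],[-5,0,12,0],[0,0,12,0],[0,0,12,0],[0,0,10,0],[0,0,5,0],[0,0,0,0]]'; python3 d.py; python3 - <<'E'
from h import *
f=crop("scene","e4.png",290,120,450,270,5)
E
```

```text
clock: 27.95
position: [0.4462, -0.1341, 0.052]
tool_rot: [-1.732, 1.571, 3.013]
force: [0.1, 0.2, -2.1]
grip_width: 0.0141
t 27.95 p [ 446.2 -134.1   52. ] head 91.8 q7 0.70 F [ 0.1  0.2 -2.1] M [-0.11 -0.06 -0.03] w 14.1 tilt [-0.  0. -1.]
```

View pics/e4.png

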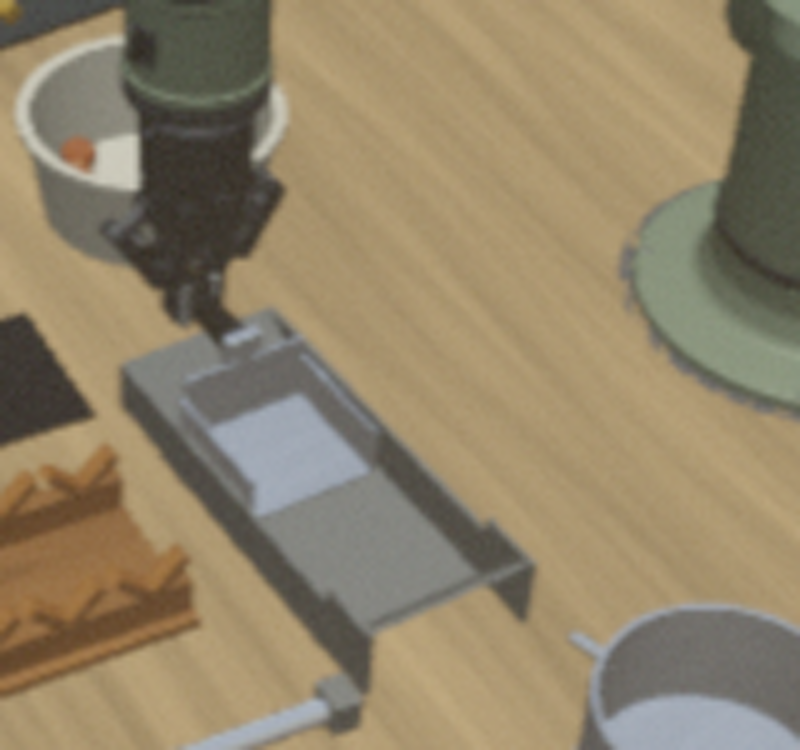

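```bash
python3 -m pendant '[[-60,0,0,0],[-30,0,0,0],[0,0,0,0],[0,0,0,0],[0,0,0,0],[0,0,0,0],[0,0,0,0],[0,0,0,0]]'; python3 - <<'E'
from h import *
f=crop("scene","e5.png",290,120,450,270,5)
print(pellets(f))
g=crop("top","e6.png",220,200,420,300,4); print(pellets(g))
E
```

```text
clock: 29.0
position: [0.4462, -0.1339, 0.142]
tool_rot: [-1.405, 1.571, -2.943]
force: [-0.6, 0.2, -1.7]
grip_width: 0.0141
[]
[(array([449.1, 254.3]), np.int32(218), array([ 0.428 , -0.3503])), (array([299.9, 268.6]), np.int32(75), array([0.3997, 0.0359]))]
```

View pics/e5.png

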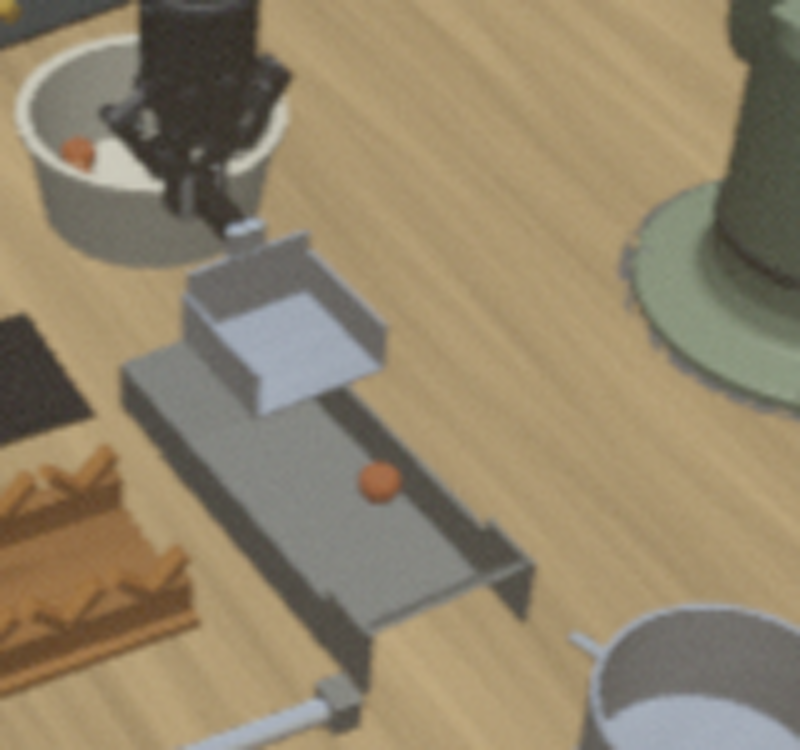

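View pics/e6.png

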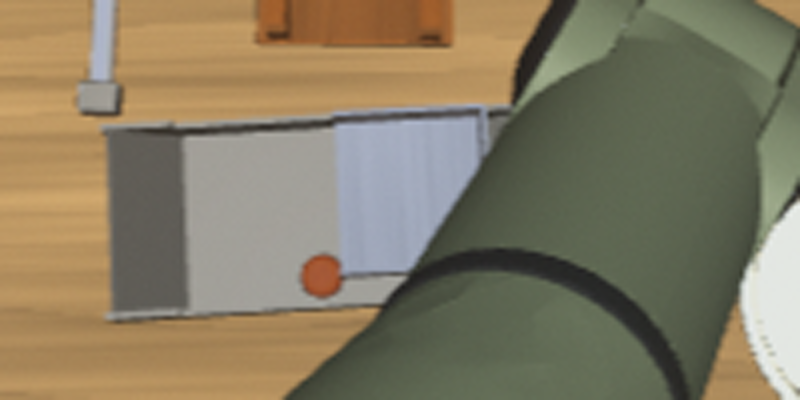

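```bash
python3 -m pendant '[[0,0,0,0],[0,0,0,0],[0,0,0,0],[0,0,0,0],[0,0,0,0],[0,0,0,0],[0,0,0,0],[0,0,0,0]]'; python3 - <<'E'
from h import *
print(pellets(cam("top")))
E
```

```text
clock: 30.1
position: [0.4462, -0.1338, 0.1421]
tool_rot: [-1.355, 1.571, -2.893]
force: [0.1, -1.0, -1.3]
grip_width: 0.0139
[(array([449.1, 254.4]), np.int32(217), array([ 0.428 , -0.3503])), (array([299.9, 268.6]), np.int32(75), array([0.3997, 0.0359]))]
```

```bash
python3 - <<'E'
from h import *
f=cam("top")
a=ray(f,220+337/4,200+116/4,.1045);b=ray(f,220+342/4,200+275/4,.1045);print(a,b)
m=(a+b)[:2]/2-[.440,.0389]; ax=np.array([-.0366,.9993]); print(m@ax, m@[-ax[1],ax[0]])
E
python3 d.py .4391 -.129 .142 92.1
```

```text
[0.48984133 0.02071397 0.1045    ] [0.39403758 0.0189453  0.1045    ]
-0.01912799903403761 -0.0012401251698881876
t 30.20 p [ 446.3 -133.9  142.1] head 91.9 q7 0.59 F [ 0.5  0.5 -2.2] M [-0.16 -0.01  0.02] w 14.2 tilt [ 0. -0. -1.]
shift mm [ 0.1 -7.  -5.1] turn -0.2
```

```bash
python3 -m pendant '[[0,-7,-5,0],[30,0,0,0],[30,0,0,0],[25,0,0,0],[8,0,0,0],[4,0,0,0],[1.7,0,0,0],[0,0,0,0]]'; python3 d.py; python3 - <<'E'
from h import *
f=crop("scene","f1.png",320,170,430,260,7)
print(pellets(f))
E
```

```text
clock: 31.2
position: [0.4394, -0.129, 0.0439]
tool_rot: [1.47, 1.57, -0.068]
force: [-0.1, -0.4, -1.7]
grip_width: 0.0144
t 31.20 p [ 439.4 -129.    43.9] head 91.9 q7 0.72 F [-0.1 -0.4 -1.7] M [-0.15  0.02 -0.  ] w 14.4 tilt [ 0.001 -0.    -1.   ]
[]
```

View pics/f1.png

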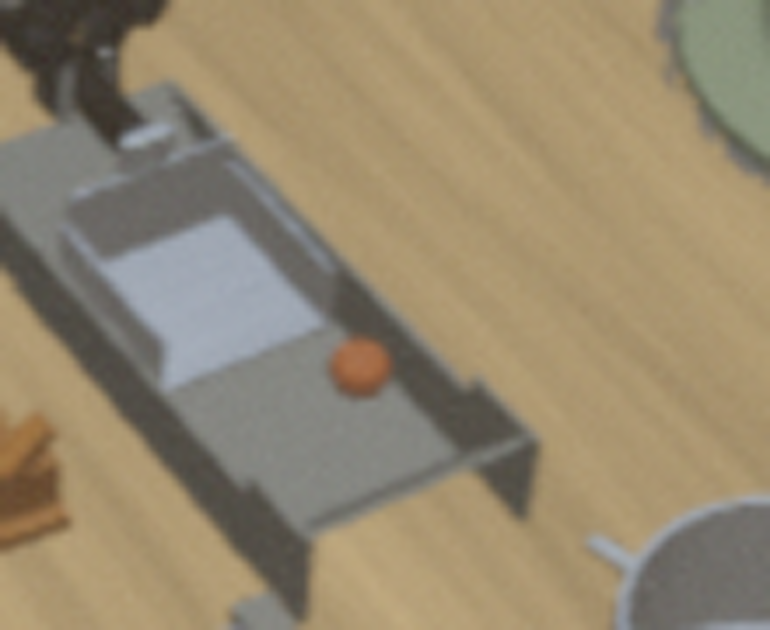

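```bash
python3 -m pendant '[[0.6,0,-5,0],[0,0,-10,0],[0,0,-10,0],[0,0,-10,0],[0,0,-10,0],[0,0,-10,0],[0,0,-10,0],[0,0,-8,0],[0,0,-5,0],[0,0,0,0],[0,0,0,0]]'; python3 d.py; python3 - <<'E'
from h import *
f=crop("scene","f2.png",320,170,430,260,7)
E
```

```text
clock: 32.62
position: [0.4366, -0.0505, 0.0429]
tool_rot: [2.947, 1.57, 1.409]
force: [0.5, 1.3, 4.9]
grip_width: 0.0142
t 32.62 p [436.6 -50.5  42.9] head 91.9 q7 0.59 F [0.5 1.3 4.9] M [ 0.57 -0.08  0.1 ] w 14.2 tilt [ 0.  0. -1.]
```

View pics/f2.png

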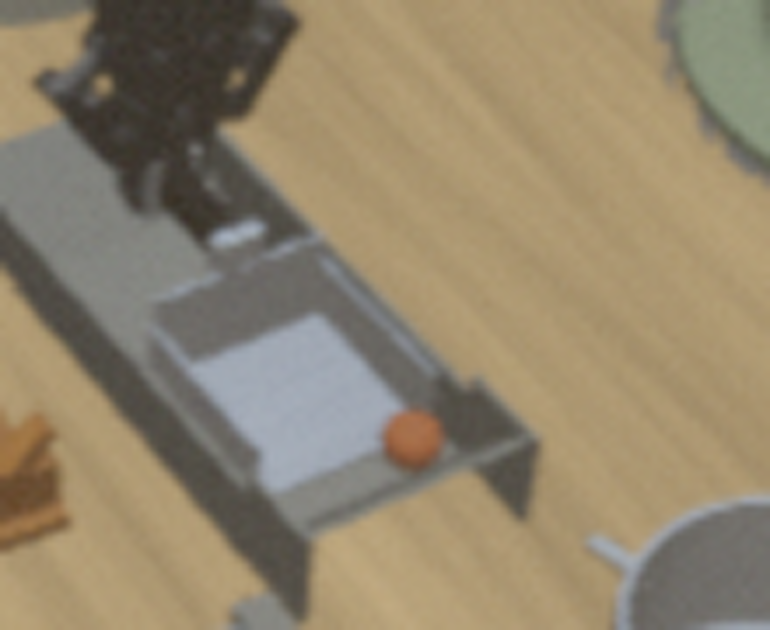

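```bash
python3 -m pendant '[[0,0,-5,0],[0,0,-5,0],[0,0,-5,0],[0,0,-4,0],[0,0,-3,0],[0,0,-3,0],[0,0,-3,0],[0,0,-3,0],[0,0,-3,0],[0,0,-3,0],[0,0,0,0],[0,0,0,0]]' - 25; python3 d.py; python3 - <<'E'
from h import *
f=crop("scene","f3.png",320,170,430,260,7)
E
```

```text
clock: 34.17
position: [0.4354, -0.0156, 0.0429]
tool_rot: [0.357, 1.569, -1.183]
force: [0.2, -11.2, 4.2]
grip_width: 0.0139
t 34.17 p [435.4 -15.6  42.9] head 91.8 q7 0.52 F [  0.2 -11.2   4.2] M [-1.61  0.1   0.12] w 13.9 tilt [ 0.001 -0.002 -1.   ]
```

View pics/f3.png

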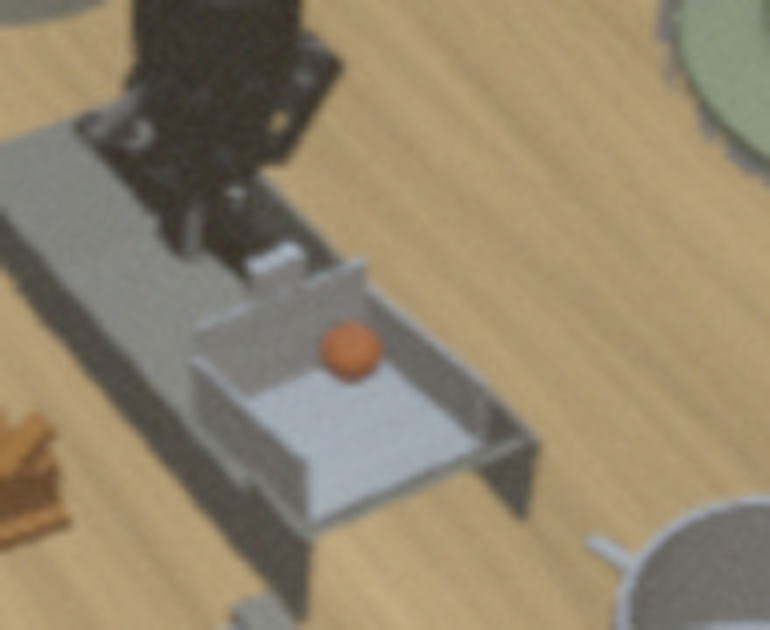

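Got it. Re-grip firmly, back off, lift, then carry it to the tub as before.

```bash
python3 -m pendant '[[0,0,0,0],[0,0,0,0],[0,0,2,0],[0,0,3,0],[0,0,3,0],[-4,0,0,0],[-10,0,0,0],[-18,0,0,0],[-25,0,0,0],[-25,0,0,0],[-20,0,0,0],[0,0,0,0]]' - 115; python3 -m pendant '[[0,0,0,-2],[0,0,0,-4],[0,0,0,-6],[0,0,0,-6],[0,0,0,-6],[0,0,0,-6],[0,0,0,-6],[0,0,0,-6],[0,0,0,-6],[0,0,0,-6],[0,0,0,-3],[0,0,0,-1]]';python3 d.py .5660 -.43 .145 150; python3 - <<'E'
from h import *
f=crop("scene","f4.png",290,110,450,260,5)
E
```

```text
clock: 35.72
position: [0.4362, -0.0218, 0.1461]
tool_rot: [1.865, 1.568, 0.327]
force: [0.2, 0.7, -2.5]
grip_width: 0.0142
clock: 37.22
position: [0.4352, -0.0222, 0.1442]
tool_rot: [-2.633, 1.57, 3.126]
force: [-0.0, -0.1, -1.9]
grip_width: 0.014
t 37.23 p [435.2 -22.2 144.2] head 149.9 q7 1.18 F [-0.  -0.1 -1.9] M [-0.07 -0.16  0.04] w 14.0 tilt [-0.001  0.    -1.   ]
shift mm [  -0.9 -287.5  317.4] turn -0.1
```

View pics/f4.png

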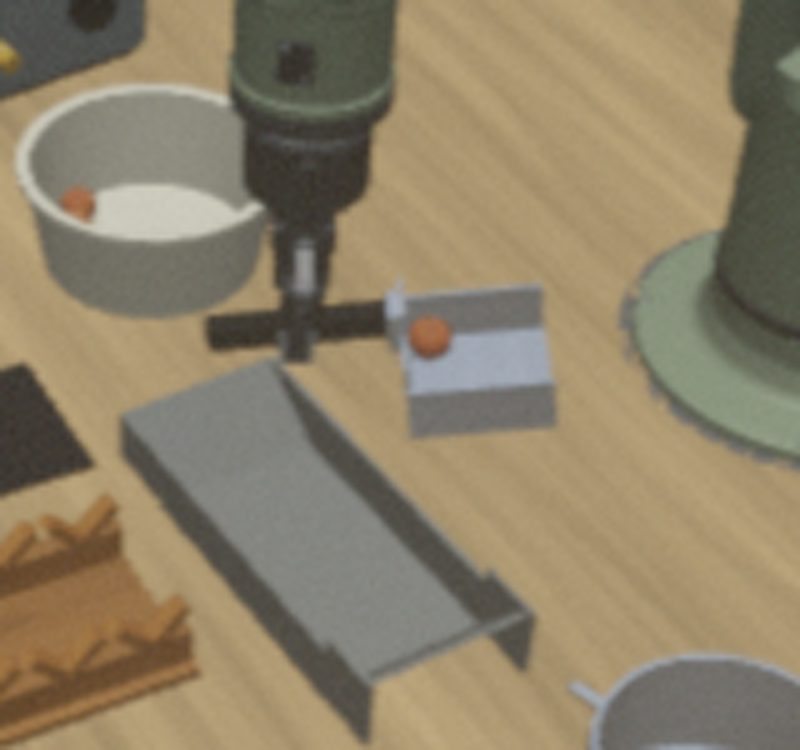

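```bash
python3 -m pendant '[[0,-8,8,0],[0,-16,16,0],[0,-22,26,0],[0,-30,32,0],[0,-34,36,0],[0,-34,38,0],[0,-34,38,0],[0,-34,37,0],[0,-28,32,0],[0,-22,26,0],[0,-16,16,0],[0,-8,10,0]]';python3 d.py .566 -.43 .145 150; python3 - <<'E'
from h import *
f=crop("scene","f5.png",230,100,390,230,5)
E
```

```text
clock: 38.78
position: [0.5637, -0.4294, 0.1442]
tool_rot: [-2.468, 1.57, -2.996]
force: [-0.1, 0.4, -2.1]
grip_width: 0.0138
t 38.77 p [ 563.7 -429.4  144.2] head 149.8 q7 1.81 F [-0.1  0.4 -2.1] M [-0.06 -0.14  0.05] w 13.8 tilt [-0.001 -0.    -1.   ]
shift mm [-0.8  0.6  2.3] turn -0.2
```

View pics/f5.png

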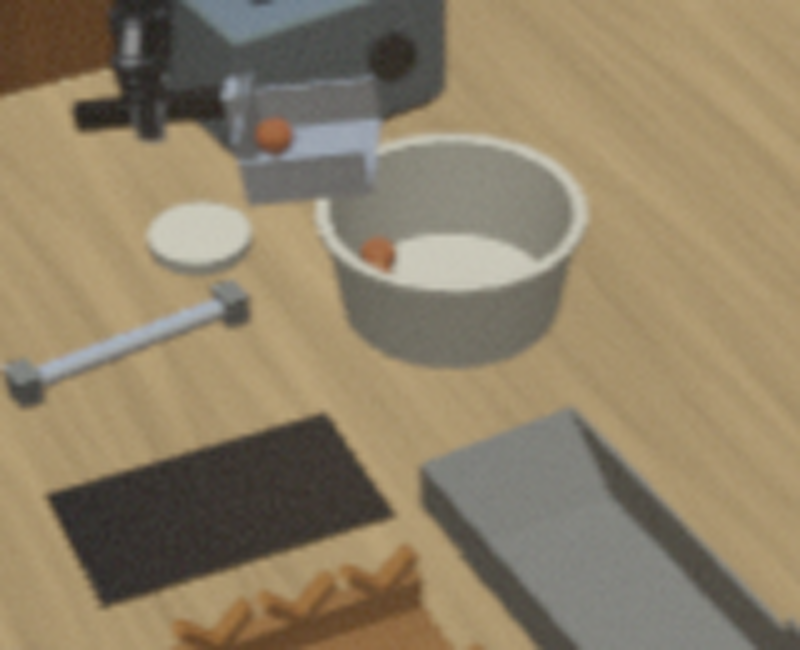

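```bash
python3 -m pendant '[[0,0,-20,0],[0,0,-42,0],[0,0,-44,0],[0,0,60,0],[0,0,60,0],[0,0,40,0],[0,0,0,0],[0,0,0,0],[0,0,0,0]]';python3 d.py; python3 - <<'E'
from h import *
f=crop("scene","f7.png",230,100,390,230,5)
E
```

```text
clock: 39.95
position: [0.6106, -0.4543, 0.1452]
tool_rot: [2.24, 1.571, 1.714]
force: [0.1, -0.0, -1.7]
grip_width: 0.0145
t 39.95 p [ 610.6 -454.3  145.2] head 149.9 q7 1.79 F [ 0.1 -0.  -1.7] M [-0.07 -0.11 -0.05] w 14.5 tilt [-0.  0. -1.]
```

View pics/f7.png

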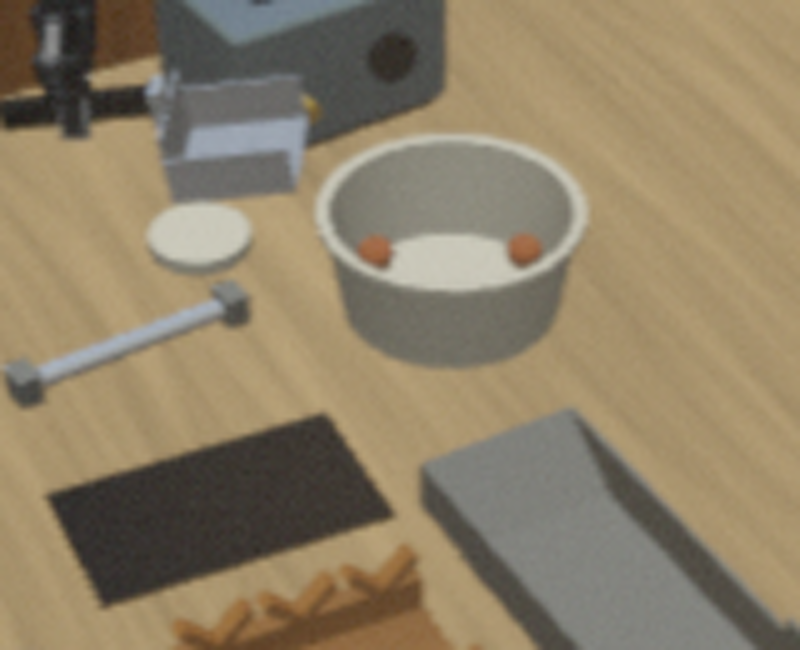

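```bash
python3 d.py .4446 -.078 .145 92.1
```

```text
t 40.00 p [ 610.8 -454.4  145.3] head 149.9 q7 1.79 F [ 0.3 -0.  -1.2] M [-0.15 -0.09  0.02] w 14.0 tilt [ 0.  0. -1.]
shift mm [ 3.000e-01  2.421e+02 -3.327e+02] turn 57.8
```

```bash
python3 -m pendant '[[0,30.3,-41.6,0],[0,30.3,-41.6,0],[0,30.3,-41.6,0],[0,30.3,-41.6,0],[0,30.3,-41.6,0],[0,30.3,-41.6,0],[0,30.3,-41.6,0],[0,30.3,-41.6,0],[0,0,0,10],[0,0,0,10],[0,0,0,10],[0,0,0,10]]';python3 -m pendant '[[0,0,0,10],[0,0,0,7.8],[0,0,0,0],[30,0,0,0],[30,0,0,0],[30,0,0,0],[10,0,0,0],[3,0,0,0],[0,0,0,0]]'; python3 d.py .4446 -.078 .0394 92.1
```

```text
clock: 41.5
position: [0.4447, -0.0778, 0.1453]
tool_rot: [1.782, 1.57, 0.553]
force: [-0.9, 0.8, -2.3]
grip_width: 0.0145
clock: 42.62
position: [0.4454, -0.078, 0.0425]
tool_rot: [1.6, 1.57, 0.066]
force: [-0.8, -0.7, -1.8]
grip_width: 0.0144
t 42.62 p [445.4 -78.   42.5] head 92.1 q7 0.68 F [-0.8 -0.7 -1.8] M [-0.08 -0.02 -0.01] w 14.4 tilt [ 0.001  0.    -1.   ]
shift mm [ 3.1 -0.8 -0.1] turn 0.0
```

```bash
python3 -m pendant '[[2,0,0,0],[1,0,0,0],[0,0,0,0]]'; python3 d.py; python3 - <<'E'
from h import *
f=crop("top","g1.png",110,180,500,330,2); 
print([p for p in pellets(f)])
E
```

```text
clock: 43.0
position: [0.4456, -0.0781, 0.0393]
tool_rot: [1.386, 1.569, -0.149]
force: [0.7, 0.5, 6.3]
grip_width: 0.0141
t 43.00 p [445.6 -78.1  39.3] head 92.1 q7 0.69 F [0.7 0.5 6.3] M [-0.47 -0.08 -0.  ] w 14.1 tilt [ 0.001 -0.    -1.   ]
[(array([442.9, 248.8]), np.int32(149), array([ 0.4427, -0.3352])), (array([459.7, 259.2]), np.int32(75), array([ 0.415 , -0.3768])), (array([441.7, 299.6]), np.int32(77), array([ 0.3139, -0.3235]))]
```

View pics/g1.png

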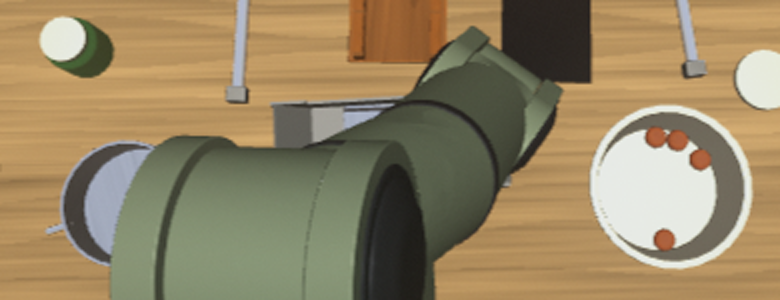

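All four pellets are in the tub: top crop (655,137), (677,140), (700,160) and (664,240). Next I'll level the scoop with a re-grip and measure the pot from the first picture.

```bash
python3 -m pendant '[[0,0,0,0],[0,0,0,0],[0,0,0,0],[-3.8,0,0,0],[0,0,0,0]]' -0.2; python3 -m pendant '[[0,0,0,0],[0,0,0,0],[0,0,0,0],[0,0,0,0]]' -1 110; python3 d.py; python3 - <<'E'
from h import *
im=cv2.imread("pics/top0.png")[225:330,120:225]; cv2.imwrite("pics/g2.png",cv2.resize(im,None,fx=6,fy=6,interpolation=cv2.INTER_CUBIC))
im=cv2.imread("pics/scene0.png")[235:310,390:480]; cv2.imwrite("pics/g3.png",cv2.resize(im,None,fx=6,fy=6,interpolation=cv2.INTER_CUBIC))
f=crop("scene","g4.png",290,120,450,270,4)
E
```

```text
clock: 43.68
position: [0.4451, -0.078, 0.0429]
tool_rot: [1.453, 1.57, -0.082]
force: [0.5, 0.4, -0.1]
grip_width: 0.0339
clock: 44.18
position: [0.4451, -0.078, 0.0426]
tool_rot: [1.697, 1.571, 0.162]
force: [-0.2, -0.3, 2.4]
grip_width: 0.0143
t 44.17 p [445.1 -78.   42.6] head 92.1 q7 0.68 F [-0.2 -0.3  2.4] M [0.24 0.01 0.09] w 14.3 tilt [ 0.  0. -1.]
```

View pics/g2.png

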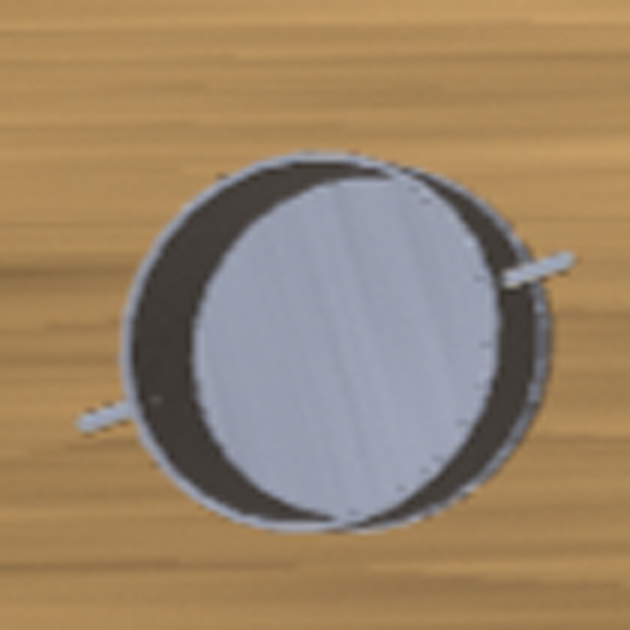

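View pics/g3.png

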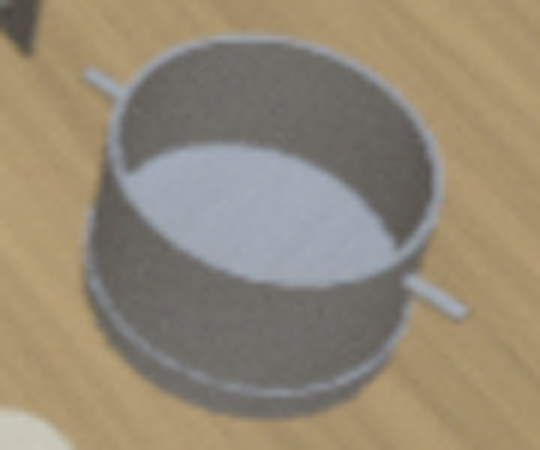

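View pics/g4.png

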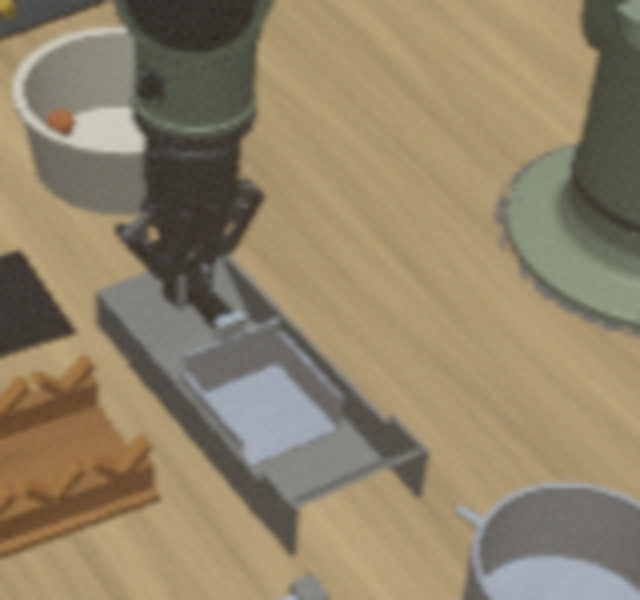

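```bash
python3 - <<'E'
from h import *
from scipy.optimize import least_squares
for n,o,P in (("top",(120,225),[(122,345),(160,230),(235,168),(310,152),(135,420),(190,495),(260,525),(330,530)]),("scene",(390,235),[(108,140),(150,70),(245,37),(350,65),(420,125),(441,185),(300,288),(200,250),(130,190),(400,262)])):
    f=cam(n); X=np.array([ray(f,o[0]+u/6,o[1]+v/6,.1)[:2] for u,v in P])
    r=least_squares(lambda p:np.hypot(*(X-p).T)-.075,X.mean(0)); print(n,r.x.round(4),(r.fun*1000).round(1))
for n,o,k,P in (("top",(120,225),6,[(90,420),(565,260)]),("scene",(390,235),6,[(90,75),(460,312)])):
    f=cam(n); print([ray(f,o[0]+u/k,o[1]+v/k,.075)[:2].round(4) for u,v in P])
E
```

```text
top [0.3715 0.3372] [-0.3  0.8  0.5 -1.3 -0.3  0.1 -0.8  0.4]
scene [0.3723 0.3413] [ 0.7 -2.9 -1.4 -3.5 -3.1 -2.1 -0.4 -5.9 -2.9 -0.9]
[array([0.3416, 0.4321]), array([0.4015, 0.243 ])]
[array([0.402 , 0.2442]), array([0.3398, 0.4357])]
```

```bash
python3 -m pendant '[[-20,0,0,0],[-45,0,0,0],[-50,0,0,0],[-45,0,0,0],[0,0,0,0],[0,0,0,-10],[0,0,0,-10],[0,0,0,-10],[0,0,0,-10],[0,0,0,-10],[0,0,0,-8],[0,0,0,0]]'; python3 d.py .4655 .2838 .2 150
```

```text
clock: 45.92
position: [0.4445, -0.0781, 0.2019]
tool_rot: [-2.836, 1.57, 2.924]
force: [0.1, -0.0, -0.9]
grip_width: 0.014
t 45.92 p [444.5 -78.1 201.9] head 150.0 q7 1.30 F [ 0.1 -0.  -0.9] M [-0.07 -0.16 -0.04] w 14.0 tilt [-0.001  0.    -1.   ]
shift mm [   1.9  323.9 -162.7] turn 0.0
```

```bash
python3 -m pendant '[[0,40,-20,0],[0,40,-20,0],[0,40,-20,0],[0,40,-20,0],[0,40,-20,0],[0,40,-20,0],[0,40,-20,0],[0,44,-22,0],[0,0,0,0],[0,0,0,0]]'; python3 d.py .4655 .2838 .16 150;  python3 -m pendant '[[20,0,0,0],[20,0,0,0],[0,0,0,0]]';python3 d.py .4655 .2838 .16 150; python3 - <<'E'
from h import *
f=crop("scene","h1.png",370,180,500,300,5)
f=crop("top","h2.png",110,200,270,320,5)
E
```

```text
clock: 47.18
position: [0.466, 0.283, 0.2019]
tool_rot: [-1.667, 1.569, -2.192]
force: [-0.3, -0.8, -1.3]
grip_width: 0.014
t 47.17 p [466.  283.  201.9] head 149.9 q7 0.59 F [-0.3 -0.8 -1.3] M [-0.12 -0.12  0.01] w 14.0 tilt [-0.001 -0.001 -1.   ]
shift mm [41.9  0.5 -0.8] turn -0.1
clock: 47.55
position: [0.4658, 0.2821, 0.1617]
tool_rot: [-1.838, 1.568, -2.364]
force: [0.4, 0.0, -1.0]
grip_width: 0.0144
t 47.55 p [465.8 282.1 161.7] head 149.9 q7 0.61 F [ 0.4  0.  -1. ] M [-0.05 -0.09  0.07] w 14.4 tilt [-0.002 -0.002 -1.   ]
shift mm [ 1.7  1.3 -1.2] turn -0.1
```

View pics/h1.png

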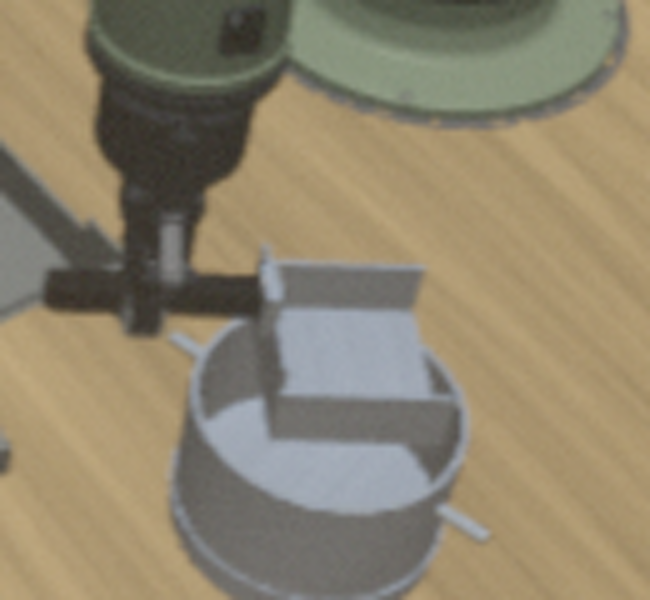

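View pics/h2.png

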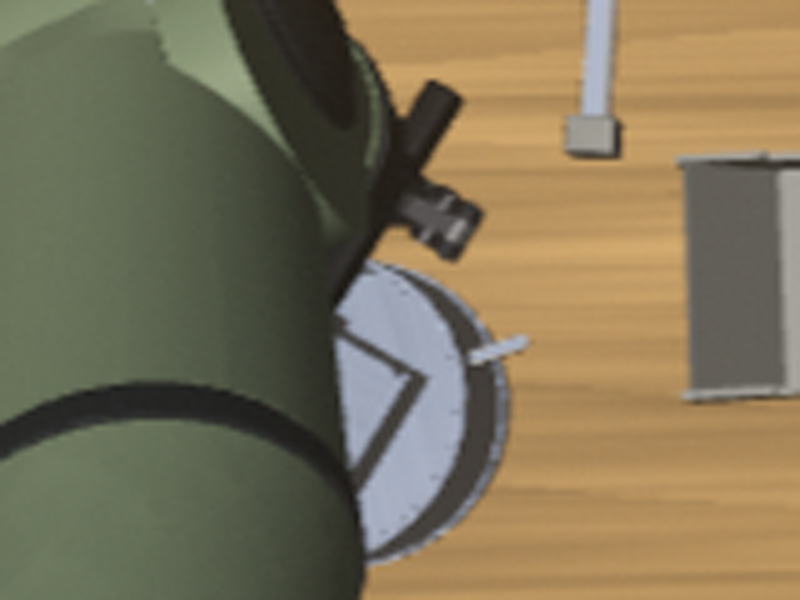

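```bash
python3 - <<'E'
from h import *
f=cam("scene"); im=cv2.imread("pics/h1.png"); t=cam("top"); it=cv2.imread("pics/h2.png")
h=np.radians(149.9); a=np.array([np.cos(h),np.sin(h)]); b=np.array([-a[1],a[0]]); o=np.array([.4658,.2821])+.1085*a
def dr(c,z,col):
    for F,I,off in ((f,im,(370,180)),(t,it,(110,200))):
        u=(proj(F,[*c,z])-off)*5; cv2.circle(I,tuple(int(x) for x in u),3,col,-1)
for x,y in ((.045,.048),(.045,-.048),(-.048,.048),(-.048,-.048)):
    dr(o+x*a+y*b,.1224,(0,0,255)); 
    if x>0: dr(o+x*a+y*b,.1224+.036,(0,255,255))
for k in range(24): dr(np.array([.3715,.338])+.073*np.array([np.cos(k*.2618),np.sin(k*.2618)]),.1,(0,255,0))
cv2.imwrite("pics/h3.png",im); cv2.imwrite("pics/h4.png",it)
E
```

```text
(no output)
```

View pics/h3.png

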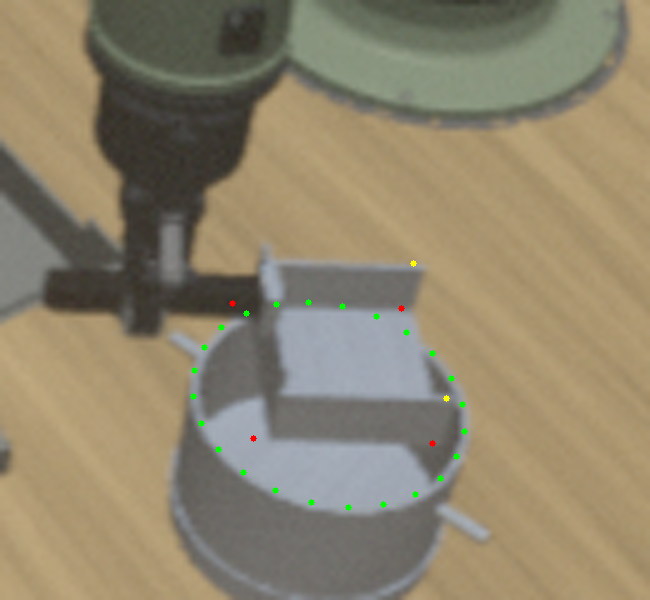

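View pics/h4.png

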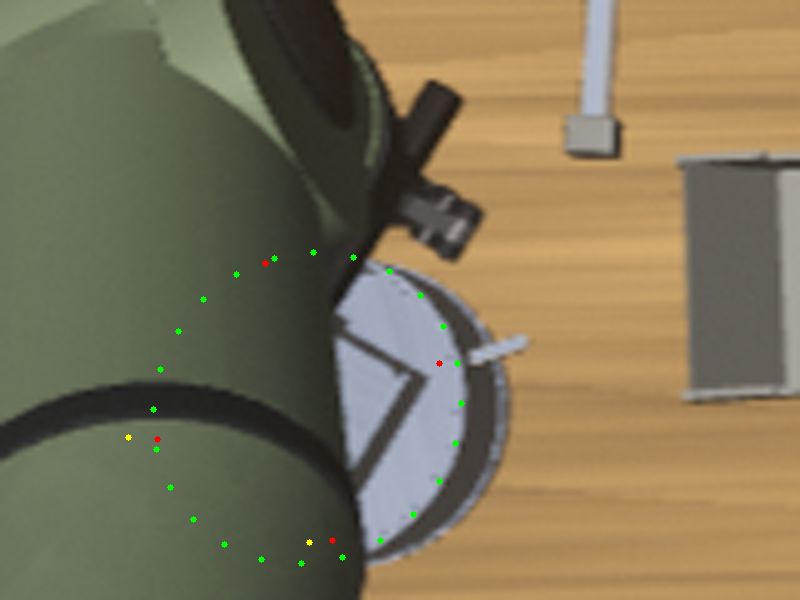

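```bash
python3 d.py .4702 .281 .15 150;  python3 -m pendant '[[0,1.2,4.4,0],[10,0,0,0],[0,0,0,0]]';python3 d.py .4702 .281 .142 150; python3 - <<'E'
from h import *
f=cam("scene"); t=cam("top")
from scipy.spatial.transform import Rotation as Ro
s=bot.observe(); p=s["position"]
im=cv2.resize(f["img"][180:300,370:500,::-1],None,fx=5,fy=5); it=cv2.resize(t["img"][200:320,110:270,::-1],None,fx=5,fy=5)
h=np.radians(149.9); a=np.array([np.cos(h),np.sin(h)]); b=np.array([-a[1],a[0]]); o=p[:2]+.1155*a
def dr(c,z,col):
    for F,I,off in ((f,im,(370,180)),(t,it,(110,200))):
        u=(proj(F,[*c,z])-off)*5+2; cv2.circle(I,tuple(int(x) for x in u),2,col,-1)
z=p[2]-.0393
for x,y in ((.045,.048),(.045,-.048),(-.048,.048),(-.048,-.048)):
    dr(o+x*a+y*b,z,(0,0,255)); 
    if x>0: dr(o+x*a+y*b,z+.036,(0,255,255))
for k in range(24): dr(np.array([.3715,.338])+.073*np.array([np.cos(k*.2618),np.sin(k*.2618)]),.1,(0,255,0))
cv2.imwrite("pics/h5.png",im); cv2.imwrite("pics/h6.png",it)
E
```

```text
t 47.75 p [466.7 283.4 163.4] head 150.0 q7 0.61 F [ 0.3  0.4 -0.8] M [-0.03 -0.1  -0.03] w 14.3 tilt [ 0.001  0.001 -1.   ]
shift mm [13.4 -0.4  4.3] turn 0.0
clock: 48.12
position: [0.4702, 0.2822, 0.1517]
tool_rot: [-1.957, 1.569, -2.479]
force: [-0.6, -0.1, -0.9]
grip_width: 0.0141
t 48.12 p [470.2 282.2 151.7] head 150.1 q7 0.63 F [-0.6 -0.1 -0.9] M [-0.01 -0.14  0.  ] w 14.1 tilt [-0.001 -0.001 -1.   ]
shift mm [ 9.7 -1.   0.5] turn 0.1
```

View pics/h5.png

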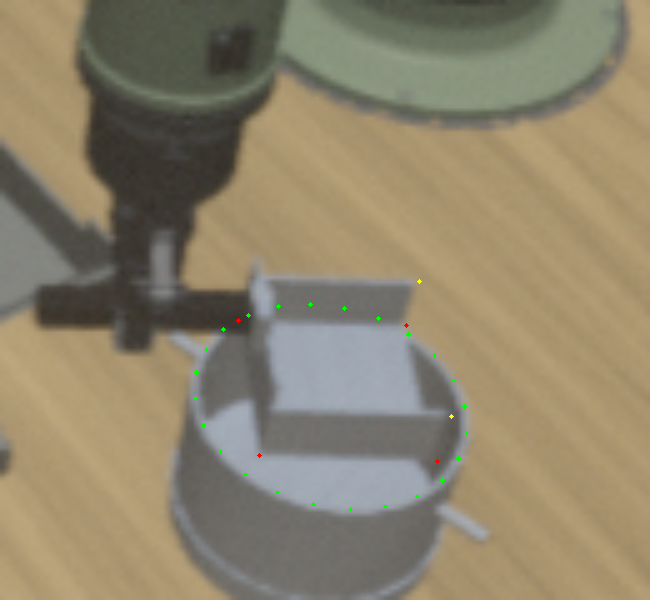

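View pics/h6.png

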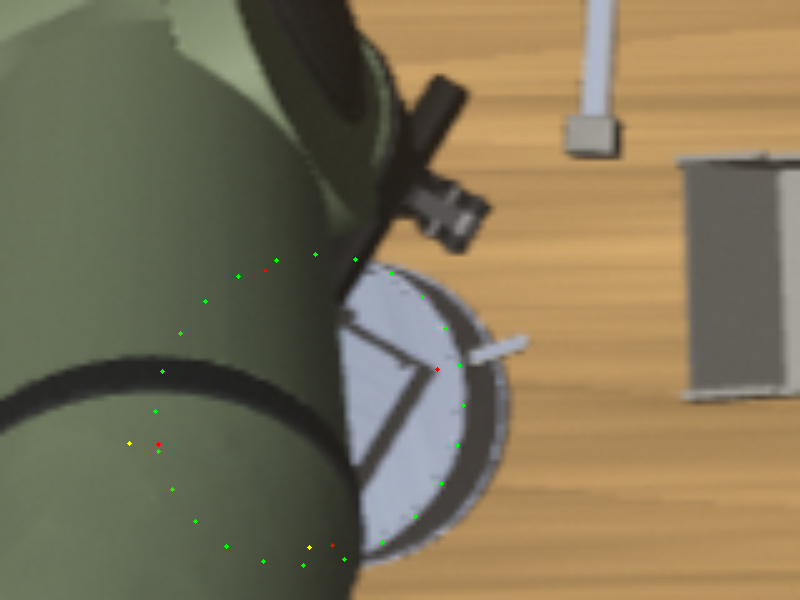

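```bash
python3 -m pendant '[[0,-0.8,0.5,0],[8,0,0,0],[8,0,0,0],[8,0,0,0],[0,0,0,0]]';python3 d.py .4702 .281 .099 150;  python3 -m pendant '[[8,0,0,0],[8,0,0,0],[8,0,0,0],[0,0,0,0]]';python3 d.py .4702 .281 .099 150;
```

```text
clock: 48.85
position: [0.4704, 0.2813, 0.1278]
tool_rot: [-1.89, 1.57, -2.413]
force: [-0.9, -0.2, -1.6]
grip_width: 0.0146
t 48.85 p [470.4 281.3 127.8] head 150.1 q7 0.64 F [-0.9 -0.2 -1.6] M [-0.05 -0.09 -0.06] w 14.6 tilt [-0.001 -0.001 -1.   ]
shift mm [28.8 -0.3 -0. ] turn 0.1
clock: 49.35
position: [0.4704, 0.2813, 0.1039]
tool_rot: [-1.923, 1.57, -2.446]
force: [0.5, 0.3, -1.6]
grip_width: 0.0144
t 49.35 p [470.4 281.3 103.9] head 150.1 q7 0.66 F [ 0.5  0.3 -1.6] M [-0.07 -0.11 -0.01] w 14.4 tilt [-0.001 -0.001 -1.   ]
shift mm [ 4.9 -0.4 -0. ] turn 0.1
```

```bash
python3 -m pendant '[[4,0,0,0],[3,0,0,0],[0,0,0,0],[0,0,0,0],[0,0,0,0]]';python3 d.py; python3 - <<'E'
from h import *
f=crop("scene","h7.png",370,180,500,300,5)
E
```

```text
clock: 49.98
position: [0.4708, 0.2816, 0.0977]
tool_rot: [1.385, 1.571, 0.863]
force: [-0.0, -0.1, -2.3]
grip_width: 0.0143
t 49.98 p [470.8 281.6  97.7] head 150.1 q7 0.66 F [-0.  -0.1 -2.3] M [-0.04 -0.13  0.  ] w 14.3 tilt [ 0.  0. -1.]
```

View pics/h7.png

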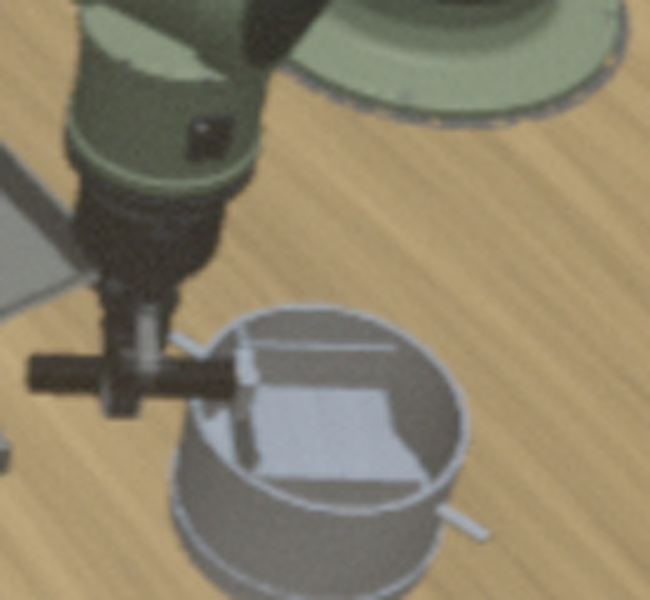

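```bash
python3 -m pendant '[[-20,0,0,0],[-40,0,0,0],[-45,0,0,0],[0,0,0,0]]';python3 d.py .5111 -.1838 .2 150; python3 - <<'E'
from h import *
f=cam("scene"); P=[(49,495),(326,413),(393,516),(104,605)]
X=np.array([ray(f,230+u/5,100+v/5,.004)[:2] for u,v in P]); print(X.round(4),X.mean(0))
t=cam("top"); m=cv2.inRange(hsv(t)[120:240,350:420],(0,0,0),(179,255,60))
cs,_=cv2.findContours(m,cv2.RETR_EXTERNAL,cv2.CHAIN_APPROX_NONE); k=max(cs,key=cv2.contourArea); b=cv2.boxPoints(cv2.minAreaRect(k))+[350,120]
X=np.array([ray(t,*p,.004)[:2] for p in b]);print(b,X.round(4),X.mean(0))
E
```

```text
clock: 50.52
position: [0.4719, 0.2823, 0.2055]
tool_rot: [1.233, 1.566, 0.71]
force: [-0.1, 0.3, -2.0]
grip_width: 0.0146
t 50.52 p [471.9 282.3 205.5] head 150.1 q7 0.60 F [-0.1  0.3 -2. ] M [-0.02 -0.12 -0.  ] w 14.6 tilt [ 0.004  0.003 -1.   ]
shift mm [   4.1 -384.4  266.5] turn 0.1
[[ 0.7258 -0.2503]
 [ 0.5204 -0.2407]
 [ 0.5274 -0.1219]
 [ 0.7324 -0.133 ]] [ 0.62650892 -0.18647755]
[[361. 145.]
 [404. 145.]
 [404. 220.]
 [361. 220.]] [[ 0.7311 -0.1336]
 [ 0.729  -0.251 ]
 [ 0.5222 -0.2403]
 [ 0.5245 -0.1264]] [ 0.62671867 -0.18781621]
```

```bash
python3 -m pendant '[[0,-42.7,29.6,0],[0,-42.7,29.6,0],[0,-42.7,29.6,0],[0,-42.7,29.6,0],[0,-42.7,29.6,0],[0,-42.7,29.6,0],[0,-42.7,29.6,0],[0,-42.7,29.6,0],[0,-42.7,29.6,0],[0,0,0,10],[0,0,0,10],[0,0,0,10]]'; python3 -m pendant '[[0,0,0,10],[0,0,0,10],[0,0,0,10],[0,0,0,10],[0,0,0,10],[0,0,0,10],[0,0,0,10],[0,0,0,10],[0,0,0,10],[0,0,0,10],[0,0,0,10],[0,0,0,10]]'; python3 d.py .5111 -.1823 .11 -2.9
```

```text
clock: 52.12
position: [0.5092, -0.1845, 0.2012]
tool_rot: [-2.13, 1.569, 3.101]
force: [-0.3, -0.0, -1.3]
grip_width: 0.0142
clock: 53.62
position: [0.5093, -0.1843, 0.2014]
tool_rot: [0.224, 1.569, -2.922]
force: [0.1, 0.1, -1.7]
grip_width: 0.0144
t 53.62 p [ 509.3 -184.3  201.4] head -0.3 q7 -0.59 F [ 0.1  0.1 -1.7] M [0.03 0.08 0.02] w 14.4 tilt [-0.002 -0.    -1.   ]
shift mm [91.4 -2.1 -2. ] turn 2.6
```

```bash
python3 -m pendant '[[0,-2,-2,2.6],[45,0,0,0],[45,0,0,0],[0,0,0,0],[0,0,0,0]]'; python3 d.py .5111 -.1823 .0435 -2.9; python3 - <<'E'
from h import *
f=cam("scene"); t=cam("top"); s=bot.observe(); p=s["position"]
im=cv2.resize(f["img"][110:250,210:370,::-1],None,fx=5,fy=5); it=cv2.resize(t["img"][110:250,330:470,::-1],None,fx=4,fy=4)
h=np.radians(-2.9); a=np.array([np.cos(h),np.sin(h)]); b=np.array([-a[1],a[0]]); o=p[:2]+.1155*a
def dr(c,z,col):
    for F,I,off,k in ((f,im,(210,110),5),(t,it,(330,110),4)):
        u=(proj(F,[*c,z])-off)*k+k/2; cv2.circle(I,tuple(int(x) for x in u),2,col,-1)
z=p[2]-.0393
for x,y in ((.045,.048),(.045,-.048),(-.048,.048),(-.048,-.048)): dr(o+x*a+y*b,z,(0,0,255))
cv2.imwrite("pics/i1.png",im); cv2.imwrite("pics/i2.png",it)
E
```

```text
clock: 54.25
position: [0.5119, -0.1831, 0.1136]
tool_rot: [1.658, 1.57, -1.528]
force: [0.2, 0.3, -1.2]
grip_width: 0.0143
t 54.25 p [ 511.9 -183.1  113.6] head -2.6 q7 -0.53 F [ 0.2  0.3 -1.2] M [-0.05  0.14  0.02] w 14.3 tilt [ 0.    -0.001 -1.   ]
shift mm [70.1 -0.8  0.8] turn 0.3
```

View pics/i1.png

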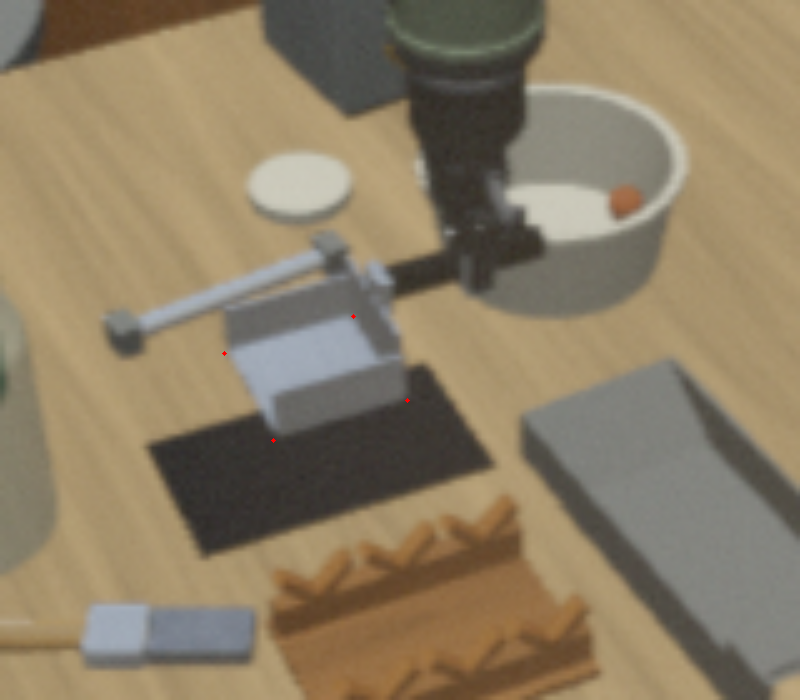

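View pics/i2.png

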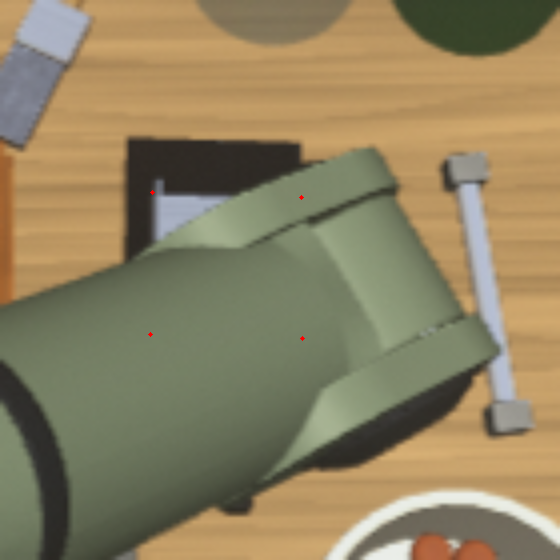

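```bash
python3 -m pendant '[[30,-0.8,0.8,0.3],[25,0,0,0],[10,0,0,0],[3,0,0,0],[0,0,0,0]]'; python3 d.py;  python3 -m pendant '[[1.5,0,0,0],[0,0,0,0]]'; python3 d.py
```

```text
clock: 54.98
position: [0.5115, -0.1818, 0.0454]
tool_rot: [2.86, 1.57, -0.33]
force: [1.0, -1.6, -0.7]
grip_width: 0.0142
t 54.98 p [ 511.5 -181.8   45.4] head -2.8 q7 -0.45 F [ 1.  -1.6 -0.7] M [ 0.01  0.1  -0.06] w 14.2 tilt [ 0.001 -0.    -1.   ]
clock: 55.22
position: [0.5112, -0.1816, 0.0434]
tool_rot: [3.047, 1.57, -0.144]
force: [0.0, -0.3, -1.9]
grip_width: 0.0145
t 55.23 p [ 511.2 -181.6   43.4] head -2.8 q7 -0.45 F [ 0.  -0.3 -1.9] M [ 0.04  0.11 -0.04] w 14.5 tilt [ 0. -0. -1.]
```

```bash
python3 -m pendant '[[0.8,0,0,0],[0,0,0,0]]'; python3 d.py;  python3 -m pendant '[[0,0,0,0],[0,0,0,0],[0,0,0,0],[0,0,0,0],[-5,0,0,0],[-20,0,0,0],[-30,0,0,0],[-30,0,0,0],[-30,0,0,0],[-30,0,0,0]]' 0; python3 d.py
```

```text
clock: 55.48
position: [0.5112, -0.1817, 0.0426]
tool_rot: [3.129, 1.57, -0.062]
force: [-1.7, 1.5, 5.3]
grip_width: 0.0144
t 55.48 p [ 511.2 -181.7   42.6] head -2.8 q7 -0.45 F [-1.7  1.5  5.3] M [0.15 0.03 0.07] w 14.4 tilt [ 0. -0. -1.]
clock: 56.72
position: [0.5108, -0.1818, 0.1896]
tool_rot: [2.942, 1.57, -0.25]
force: [0.4, -1.0, -0.6]
grip_width: 0.0425
t 56.73 p [ 510.8 -181.8  189.6] head -2.9 q7 -0.62 F [ 0.4 -1.  -0.6] M [ 0.02 -0.04  0.01] w 42.5 tilt [ 0.001 -0.    -1.   ]
```

```bash
python3 d.py .42 .1 .25 -2.9
```

```text
t 56.73 p [ 510.8 -181.8  189.6] head -2.9 q7 -0.62 F [ 0.4 -1.  -0.6] M [ 0.02 -0.04  0.01] w 42.5 tilt [ 0.001 -0.    -1.   ]
shift mm [ -60.5 -276.9  104.8] turn 0.0
```

```bash
python3 -m pendant '[[-10,-46,17.5,0],[-10,-46,17.5,0],[-10,-46,17.5,0],[-10,-46,17.5,0],[-10,-46,17.5,0],[-10,-46,17.5,0],[0,0,0,0]]' 1; python3 d.py; python3 - <<'E'
from h import *
f=crop("scene","j1.png",200,110,440,310,3.3)
f=crop("top","j2.png",220,120,500,320,2.85)
E
```

```text
clock: 57.6
position: [0.4189, 0.1026, 0.2484]
tool_rot: [-1.488, 1.569, 1.61]
force: [-0.6, -0.5, -0.3]
grip_width: 0.0853
t 57.60 p [418.9 102.6 248.4] head -2.5 q7 -1.22 F [-0.6 -0.5 -0.3] M [ 0.   -0.03  0.02] w 85.3 tilt [-0.     0.002 -1.   ]
```

View pics/j1.png

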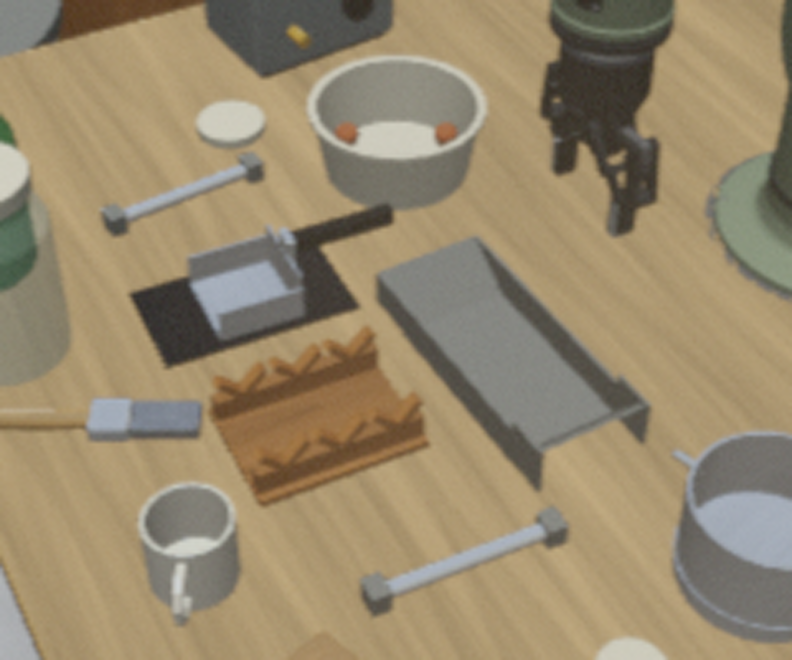

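View pics/j2.png

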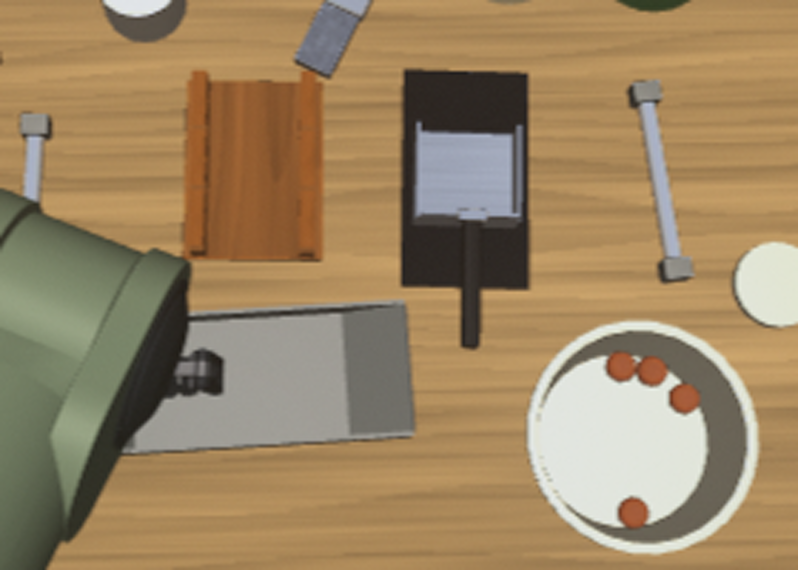

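```bash
python3 - <<'E'
from h import *
f=crop("scene","k1.png",255,200,340,270,9)
f=crop("top","k2.png",275,135,345,220,7)
E
```

```text
(no output)
```

View pics/k1.png

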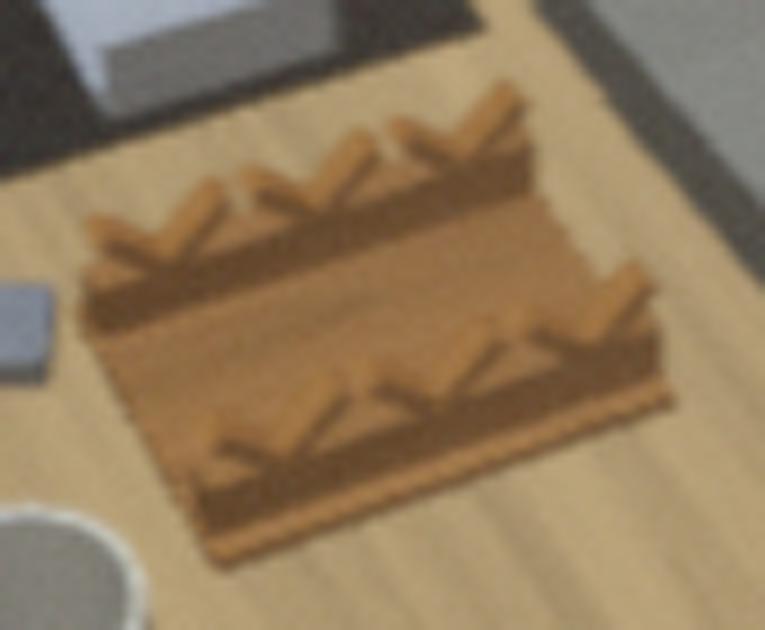

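View pics/k2.png

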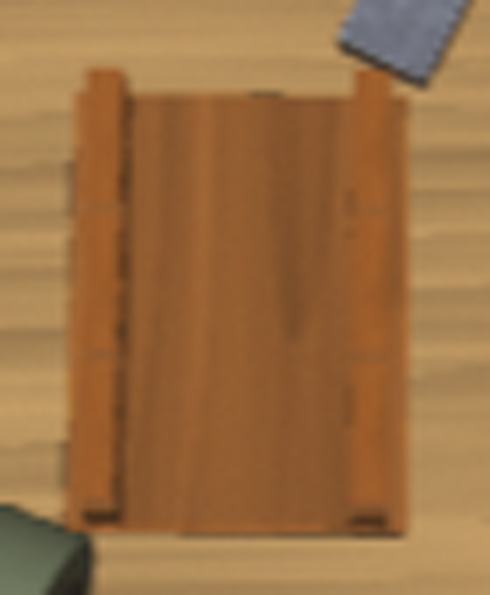

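```bash
python3 - <<'E'
from h import *
t=cam("top");f=cam("scene"); print("camc",(-t["R"].T@t["t"]).round(3),(-f["R"].T@f["t"]).round(3))
T=lambda u,v,z:ray(t,275+u/7-.43,135+v/7-.43,z)[:2].round(4); S=lambda u,v,z:ray(f,255+u/9-.45,200+v/9-.45,z)[:2].round(4)
X=[T(405,533,.01),T(65,530,.01),T(408,97,.01),T(78,97,.01)];print("top base",X,np.mean(X,0))
X=[S(222,570,0),S(676,402,0)];print("scene base +y edge",X,np.mean(X,0))
# tops of upright arms z=.059: ends
print("upr left",T(102,68,.059),T(100,518,.059),"right",T(372,68,.059),T(367,520,.059))
print("joints", T(97,205,.059),T(95,355,.059),T(372,212,.059),T(367,357,.059))
print("scene apex near",[S(*p,.036) for p in ((280,462),(435,410),(588,350))],"far",[S(*p,.036) for p in ((165,262),(315,212),(460,158))])
E
```

```text
camc [ 0.326 -0.018  1.302] [1.045 0.929 1.078]
top base [array([ 0.5499, -0.0512]), array([0.5536, 0.0769]), array([ 0.7209, -0.0564]), array([0.7232, 0.0711])] [0.6369 0.0101]
scene base +y edge [array([0.7224, 0.0684]), array([0.5529, 0.0727])] [0.63765 0.07055]
upr left [0.7193 0.0587] [0.5491 0.0606] right [ 0.7175 -0.0418] [ 0.5465 -0.0363]
joints [0.6666 0.0609] [0.6098 0.062 ] [ 0.662  -0.0406] [ 0.6071 -0.0376]
scene apex near [array([0.6973, 0.0639]), array([0.642, 0.067]), array([0.5842, 0.0666])] far [array([ 0.6937, -0.0379]), array([ 0.6376, -0.0359]), array([ 0.5807, -0.0365])]
```

```bash
python3 - <<'E'
from h import *
t=cam("top");f=cam("scene")
T=lambda u,v,z:ray(t,220+u/2.85-.3,120+v/2.85-.3,z)[:2]; S=lambda u,v,z:ray(f,200+u/3.3-.3,110+v/3.3-.3,z)[:2]
def rep(n,a,b): d=a-b; print(n,a.round(4),b.round(4),"c",((a+b)/2).round(4),"ang",np.degrees(np.arctan2(d[1],d[0])).round(1),"len",np.linalg.norm(d).round(4))
rep("B top",T(646,93,.02),T(677,268,.02)); rep("B scene",S(117,218,.015),S(252,167,.015)); rep("A scene",S(377,592,.015),S(552,527,.015))
print("A cap top",T(35,125,.02))
E
```

```text
B top [ 0.7015 -0.3613] [ 0.5336 -0.3785] c [ 0.6176 -0.3699] ang 5.9 len 0.1687
B scene [ 0.6994 -0.363 ] [ 0.5328 -0.3782] c [ 0.6161 -0.3706] ang 5.2 len 0.1673
A scene [0.6803 0.2125] [0.5115 0.2217] c [0.5959 0.2171] ang -3.1 len 0.169
A cap top [0.68082033 0.21351859]
```

Pipe A has been knocked about 42 mm towards +y since the first picture: its centre is now (0.596, 0.217). The top view shows the scoop centred on the mat and four pellets in the tub. I'll pick up pipe A next.

```bash
python3 d.py .596 .217 .1 -3.1;  python3 -m pendant '[[0,-28,-45,0],[0,-28,-45,0],[0,-28,-45,0],[0,-25,-44,0],[0,0,0,0.6],[40,0,0,0],[50,0,0,0],[50,0,0,0],[0,0,0,0]]'; python3 d.py .596 .217 .1 -3.1; python3 - <<'E'
from h import *
f=crop("scene","l1.png",270,190,420,310,5)
E
```

```text
t 58.00 p [420.   98.2 247.3] head -2.9 q7 -1.22 F [ 0.1 -1.6 -0.4] M [-0.02  0.   -0.03] w 85.5 tilt [-0. -0. -1.]
shift mm [ 147.3 -127.7 -169.7] turn 0.2
clock: 59.12
position: [0.6023, 0.198, 0.105]
tool_rot: [0.512, 1.566, -2.691]
force: [-0.0, -0.2, 1.8]
grip_width: 0.0857
t 59.12 p [602.3 198.  105. ] head -3.5 q7 -1.28 F [-0.  -0.2  1.8] M [-0.02 -0.01  0.02] w 85.7 tilt [-0.005 -0.002 -1.   ]
shift mm [  5.  -18.6   7.4] turn -0.4
```

View pics/l1.png

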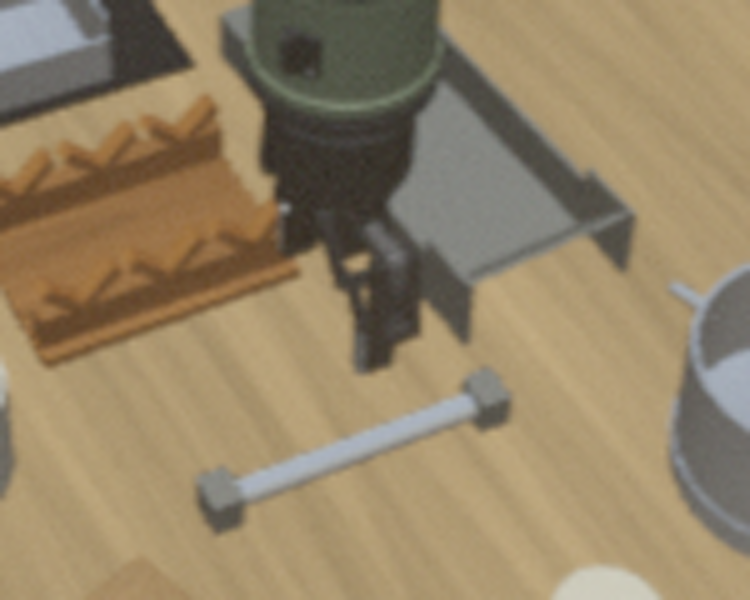

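```bash
python3 -m pendant '[[5,-18.6,7.4,-0.4],[0,0,0,0],[30,0,0,0],[30,0,0,0],[20,0,0,0],[0,0,0,0]]'; python3 d.py .596 .217 .004 -3.1
```

```text
clock: 59.92
position: [0.5975, 0.2182, 0.022]
tool_rot: [0.61, 1.57, -2.584]
force: [-0.2, -0.6, -0.0]
grip_width: 0.0852
t 59.92 p [597.5 218.2  22. ] head -3.0 q7 -1.23 F [-0.2 -0.6 -0. ] M [ 0.   -0.07  0.04] w 85.2 tilt [-0.001 -0.    -1.   ]
shift mm [18.   1.2  1.4] turn 0.1
```

```bash
python3 -m pendant '[[10,1.2,1,0],[7.5,0,0,0],[0,0,0,0]]'; python3 d.py; python3 -m pendant '[[0,0,0,0],[0,0,0,0],[0,0,0,0],[0,0,0,0],[0,0,0,0]]' -1 60; python3 d.py; python3 -m pendant '[[-10,0,0,0],[-30,0,0,0],[-50,0,0,0],[-50,0,0,0],[0,0,0,0]]';  python3 d.py .6925 .0075 .15 88.3; python3 - <<'E'
from h import *
f=crop("scene","l2.png",270,150,420,300,5)
E
```

```text
clock: 60.3
position: [0.5965, 0.2171, 0.0045]
tool_rot: [0.342, 1.57, -2.852]
force: [-0.9, 0.3, 0.3]
grip_width: 0.0855
t 60.30 p [596.5 217.1   4.5] head -3.0 q7 -1.22 F [-0.9  0.3  0.3] M [-0.01 -0.01  0.06] w 85.5 tilt [-0. -0. -1.]
clock: 60.92
position: [0.5968, 0.2172, 0.0051]
tool_rot: [-2.552, 1.571, 0.536]
force: [-1.6, -0.4, 5.3]
grip_width: 0.0135
t 60.92 p [596.8 217.2   5.1] head -3.0 q7 -1.22 F [-1.6 -0.4  5.3] M [-0.04  0.38  0.05] w 13.5 tilt [ 0.  0. -1.]
clock: 61.55
position: [0.5981, 0.2172, 0.1486]
tool_rot: [-2.7, 1.566, 0.389]
force: [0.4, 0.3, -1.2]
grip_width: 0.0139
t 61.55 p [598.1 217.2 148.6] head -3.0 q7 -1.33 F [ 0.4  0.3 -1.2] M [0.02 0.03 0.01] w 13.9 tilt [ 0.005  0.002 -1.   ]
shift mm [  -1.3  204.4 -105.4] turn -91.3
```

View pics/l2.png

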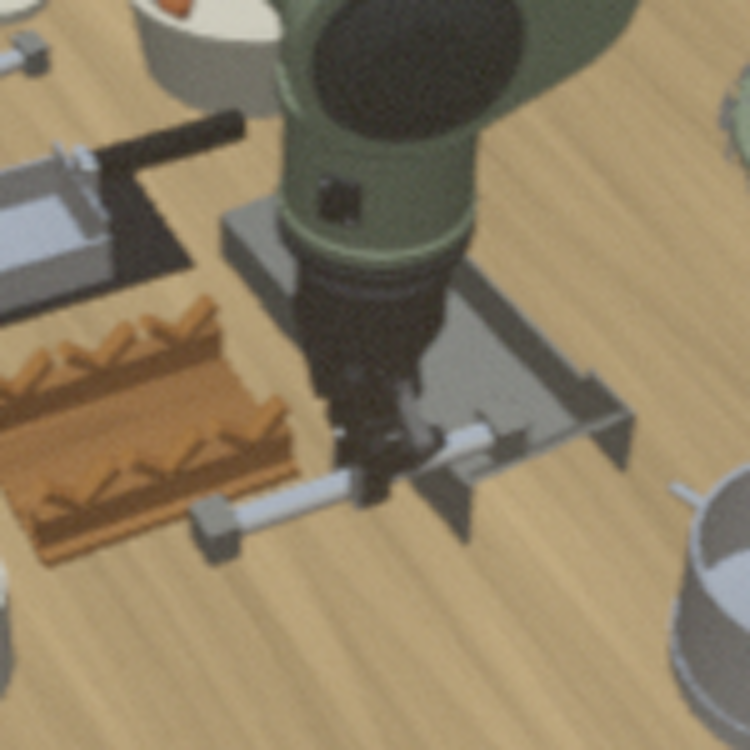

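```bash
python3 -m pendant '[[0,34,-17.5,0],[0,34,-17.5,0],[0,34,-17.5,0],[0,34,-17.5,0],[0,34,-17.5,0],[0,34,-17.5,0],[0,0,0,0]]'; python3 -m pendant '[[0,0,0,-10],[0,0,0,-10],[0,0,0,-10],[0,0,0,-10],[0,0,0,-10],[0,0,0,-10],[0,0,0,-10],[0,0,0,-10],[0,0,0,-10],[0,0,0,-1.3],[0,0,0,0],[0,0,0,0]]';  python3 d.py .6925 .0075 .1 88.3
```

```text
clock: 62.48
position: [0.6906, 0.0042, 0.1438]
tool_rot: [0.909, 1.569, -2.29]
force: [-0.4, 0.5, -0.3]
grip_width: 0.0136
clock: 63.98
position: [0.6906, 0.0081, 0.1445]
tool_rot: [-1.239, 1.57, -2.843]
force: [0.2, -0.4, -1.4]
grip_width: 0.0135
t 63.98 p [690.6   8.1 144.5] head 88.1 q7 0.28 F [ 0.2 -0.4 -1.4] M [-0.    0.   -0.02] w 13.5 tilt [-0. -0. -1.]
shift mm [44.5  2.   0.5] turn -0.2
```

```bash
python3 -m pendant '[[0,2,0.5,-0.2],[25,0,0,0],[20,0,0,0],[20,0,0,0],[0,0,0,0]]';  python3 d.py .6925 .0075 .05 88.3; python3 - <<'E'
from h import *
f=crop("scene","l3.png",230,160,370,280,5.5)
f=crop("top","l4.png",250,110,370,230,5)
E
```

```text
clock: 64.6
position: [0.6919, 0.0073, 0.0781]
tool_rot: [-1.438, 1.568, -3.036]
force: [0.0, -0.5, -1.1]
grip_width: 0.0138
t 64.60 p [691.9   7.3  78.1] head 88.5 q7 0.32 F [ 0.  -0.5 -1.1] M [-0.02  0.02 -0.03] w 13.8 tilt [-0.002 -0.    -1.   ]
shift mm [28.1  0.7 -0.2] turn 0.2
```

View pics/l3.png

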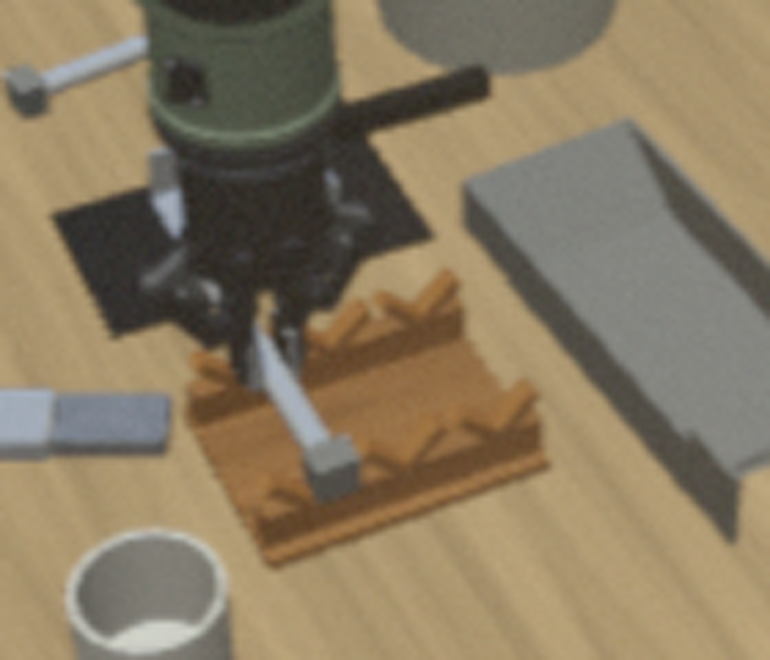

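View pics/l4.png

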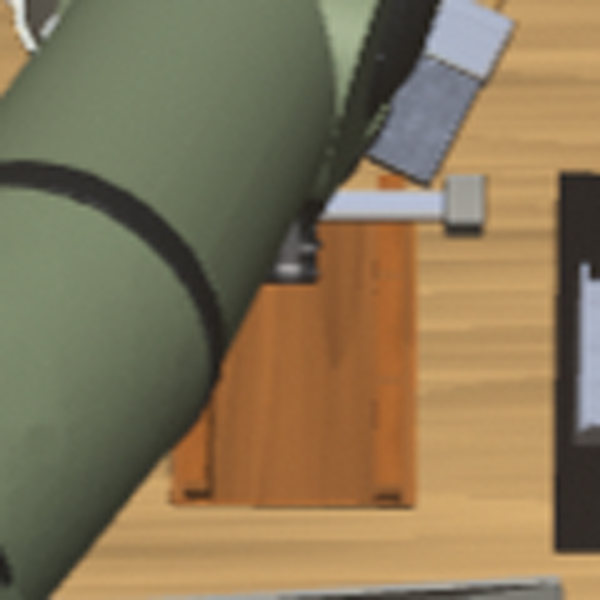

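```bash
python3 -m pendant '[[15,0.7,0,0.2],[10,0,0,0],[5,0,0,0],[0,0,0,0]]';  python3 d.py; python3 -m pendant '[[3,0,0,0],[3,0,0,0],[0,0,0,0]]';  python3 d.py
```

```text
clock: 65.2
position: [0.6933, 0.0072, 0.0494]
tool_rot: [-1.309, 1.57, -2.91]
force: [0.1, 0.3, -0.0]
grip_width: 0.0136
t 65.20 p [693.3   7.2  49.4] head 88.3 q7 0.33 F [ 0.1  0.3 -0. ] M [ 0.01 -0.03 -0.02] w 13.6 tilt [-0.001 -0.    -1.   ]
clock: 65.58
position: [0.6933, 0.0073, 0.0436]
tool_rot: [-1.555, 1.571, 3.128]
force: [0.3, 0.3, -0.6]
grip_width: 0.0138
t 65.58 p [693.3   7.3  43.6] head 88.3 q7 0.33 F [ 0.3  0.3 -0.6] M [ 0.01 -0.    0.04] w 13.8 tilt [-0.  0. -1.]
```

```bash
python3 -m pendant '[[2,0,0,0],[0,0,0,0]]';  python3 d.py; python3 -m pendant '[[1.5,0,0,0],[0,0,0,0]]';  python3 d.py
```

```text
clock: 65.82
position: [0.6936, 0.0073, 0.0419]
tool_rot: [1.547, 1.571, -0.054]
force: [0.8, -0.9, -1.0]
grip_width: 0.0131
t 65.83 p [693.6   7.3  41.9] head 88.3 q7 0.34 F [ 0.8 -0.9 -1. ] M [ 0.04 -0.18 -0.05] w 13.1 tilt [ 0. -0. -1.]
clock: 66.08
position: [0.694, 0.0073, 0.0413]
tool_rot: [1.798, 1.569, 0.197]
force: [-1.6, 1.3, 12.6]
grip_width: 0.0136
t 66.08 p [694.    7.3  41.3] head 88.3 q7 0.34 F [-1.6  1.3 12.6] M [ 0.1   0.43 -0.03] w 13.6 tilt [ 0.001  0.    -1.   ]
```

Seated at the expected height. Release with a partial opening and rise.

```bash
python3 -m pendant '[[-0.7,0,0,0],[0,0,0,0],[0,0,0,0],[0,0,0,0],[-10,0,0,0],[-25,0,0,0],[-40,0,0,0],[-50,0,0,0],[-50,0,0,0],[0,0,0,0]]' 0.1;  python3 d.py .6168 -.370 .21 5.5
```

```text
clock: 67.32
position: [0.695, 0.0068, 0.2207]
tool_rot: [1.662, 1.564, 0.061]
force: [0.3, -0.7, -0.1]
grip_width: 0.0468
t 67.33 p [695.    6.8 220.7] head 88.3 q7 0.25 F [ 0.3 -0.7 -0.1] M [-0.01 -0.01  0.  ] w 46.8 tilt [ 0.006  0.    -1.   ]
shift mm [ 10.1 -66.8 379. ] turn 82.8
```

```bash
python3 -m pendant '[[0,-8.4,47.4,0],[0,-8.4,47.4,0],[0,-8.4,47.4,0],[0,-8.4,47.4,0],[0,-8.4,47.4,0],[0,-8.4,47.4,0],[0,-8.4,47.4,0],[0,-8.4,47.4,0],[0,0,0,0]]' 1; python3 -m pendant '[[0,0,0,10],[0,0,0,10],[0,0,0,10],[0,0,0,10],[0,0,0,10],[0,0,0,10],[0,0,0,10],[0,0,0,10],[0,0,0,2.8],[0,0,0,0]]';  python3 d.py .6168 -.370 .1 5.5;python3 - <<'E'
from h import *
f=crop("scene","m1.png",220,130,380,280,5)
g=crop("top","m2.png",220,120,500,320,2.85)
E
```

```text
clock: 68.45
position: [0.6122, -0.3741, 0.2158]
tool_rot: [-0.663, 1.569, -2.27]
force: [0.3, 0.4, 0.4]
grip_width: 0.0851
clock: 69.7
position: [0.615, -0.3689, 0.2156]
tool_rot: [-0.721, 1.57, 2.518]
force: [0.0, 0.1, 0.7]
grip_width: 0.0854
t 69.70 p [ 615.  -368.9  215.6] head 5.5 q7 -0.47 F [0.  0.1 0.7] M [ 0.02 -0.01 -0.05] w 85.4 tilt [-0.  0. -1.]
shift mm [115.6   1.3  -1.7] turn 0.0
```

View pics/m1.png

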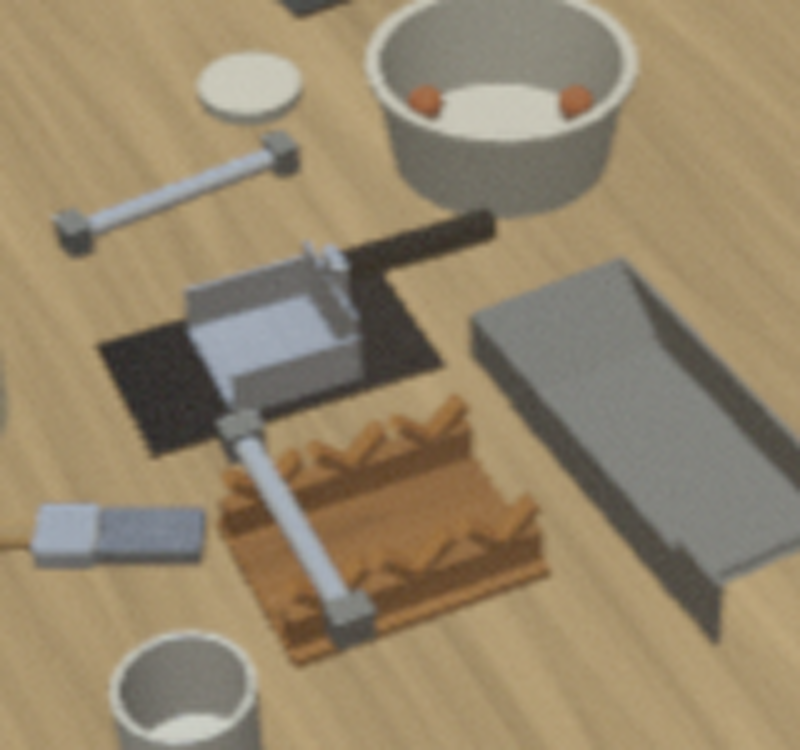

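View pics/m2.png

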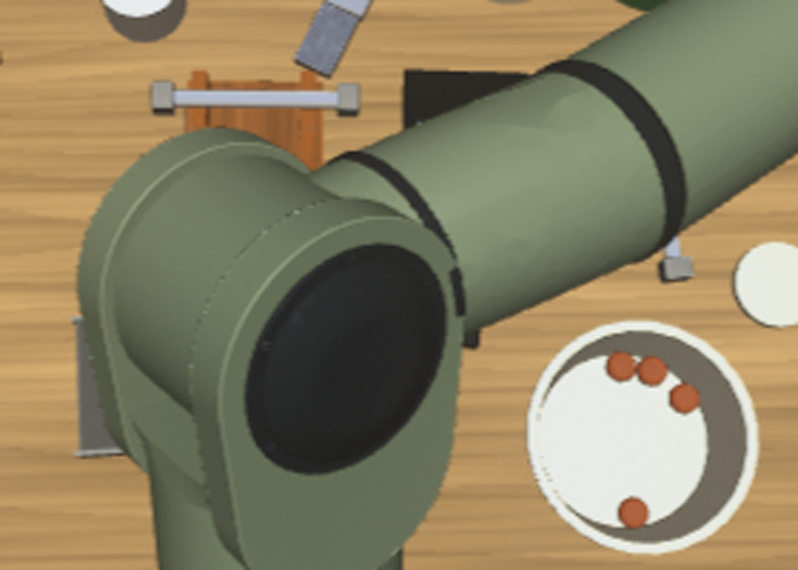

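```bash
python3 -m pendant '[[50,1.3,-1.7,0],[50,0,0,0],[50,0,0,0],[40,0,0,0],[0,0,0,0]]'; python3 d.py .6168 -.370 .0045 5.5;python3 - <<'E'
from h import *
f=crop("scene","m3.png",210,120,310,200,7)
E
```

```text
clock: 70.42
position: [0.6154, -0.3698, 0.0235]
tool_rot: [-0.658, 1.567, 2.58]
force: [0.6, -0.2, 1.5]
grip_width: 0.0856
t 70.42 p [ 615.4 -369.8   23.5] head 5.5 q7 -0.37 F [ 0.6 -0.2  1.5] M [ 0.01 -0.02 -0.02] w 85.6 tilt [-0.004  0.002 -1.   ]
shift mm [19.   0.4 -1.5] turn 0.0
```

View pics/m3.png

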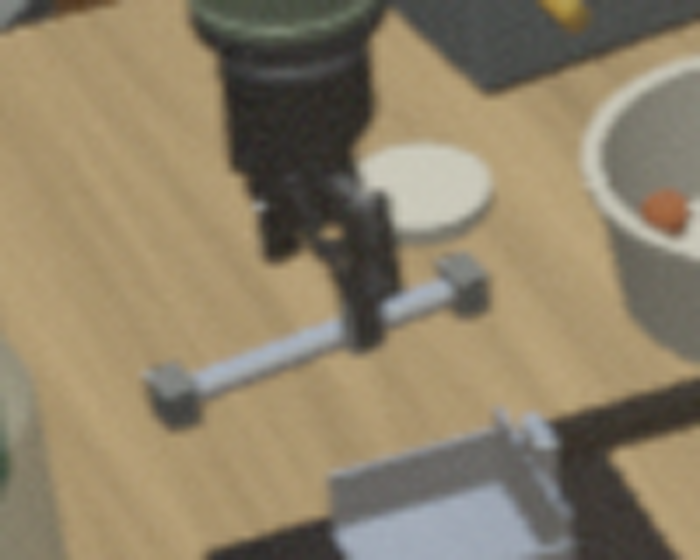

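```bash
python3 -m pendant '[[10,0,-1,0],[8.5,0,0,0],[0,0,0,0]]'; python3 d.py; python3 -m pendant '[[0,0,0,0],[0,0,0,0],[0,0,0,0],[0,0,0,0],[0,0,0,0]]' -1 60; python3 d.py; python3 -m pendant '[[-10,0,0,0],[-30,0,0,0],[-50,0,0,0],[-50,0,0,0],[-50,0,0,0],[0,0,0,0]]';  python3 d.py .582 .0107 .2 88.3
```

```text
clock: 70.85
position: [0.6176, -0.3706, 0.0073]
tool_rot: [-1.085, 1.57, 2.152]
force: [-0.1, 0.6, -0.1]
grip_width: 0.0853
t 70.85 p [ 617.6 -370.6    7.3] head 5.5 q7 -0.36 F [-0.1  0.6 -0.1] M [0.01 0.03 0.01] w 85.3 tilt [-0.  0. -1.]
clock: 71.47
position: [0.6178, -0.3709, 0.0078]
tool_rot: [2.335, 1.57, -0.711]
force: [0.1, -0.1, 5.2]
grip_width: 0.0134
t 71.47 p [ 617.8 -370.9    7.8] head 5.5 q7 -0.36 F [ 0.1 -0.1  5.2] M [0.1  0.11 0.02] w 13.4 tilt [ 0. -0. -1.]
clock: 72.22
position: [0.6184, -0.3719, 0.202]
tool_rot: [2.491, 1.565, -0.555]
force: [-0.2, -0.5, -2.0]
grip_width: 0.0132
t 72.22 p [ 618.4 -371.9  202. ] head 5.5 q7 -0.47 F [-0.2 -0.5 -2. ] M [-0.04 -0.01 -0.02] w 13.2 tilt [ 0.005 -0.003 -1.   ]
shift mm [ 7.000e-01 -3.844e+02 -2.000e-01] turn -82.8
```

```bash
python3 -m pendant '[[0,-30,0,0],[0,-45,0,0],[0,-50,0,0],[0,-50,0,0],[0,-50,0,0],[0,-50,0,0],[0,-50,0,0],[0,-40,0,0],[0,-20,0,0],[0,0,0,0]]'; python3 -m pendant '[[0,0,0,-10],[0,0,0,-10],[0,0,0,-10],[0,0,0,-10],[0,0,0,-10],[0,0,0,-10],[0,0,0,-10],[0,0,0,-10],[0,0,0,-2.8],[0,0,0,0]]';  python3 d.py .582 .0107 .1 88.3
```

```text
clock: 73.47
position: [0.5805, 0.0142, 0.1969]
tool_rot: [-0.226, 1.57, 3.014]
force: [-0.6, -0.7, -1.2]
grip_width: 0.0131
clock: 74.72
position: [0.5807, 0.0113, 0.1974]
tool_rot: [-1.399, 1.571, -3.002]
force: [-0.5, -0.0, -1.2]
grip_width: 0.0133
t 74.72 p [580.7  11.3 197.4] head 88.2 q7 0.29 F [-0.5 -0.  -1.2] M [ 0.01  0.02 -0.01] w 13.3 tilt [-0. -0. -1.]
shift mm [97.4  1.3  0.5] turn -0.1
```

```bash
python3 -m pendant '[[30,1.3,0.5,0],[40,0,0,0],[40,0,0,0],[8,0,0,0],[0,0,0,0]]';  python3 d.py .582 .0107 .06 88.3; python3 - <<'E'
from h import *
f=crop("scene","n3.png",230,160,370,280,5.5)
f=crop("top","n4.png",250,110,370,230,5)
E
```

```text
clock: 75.35
position: [0.5824, 0.0114, 0.0801]
tool_rot: [0.159, 1.57, -1.444]
force: [-0.3, -0.1, 0.1]
grip_width: 0.0134
t 75.35 p [582.4  11.4  80.1] head 88.2 q7 0.39 F [-0.3 -0.1  0.1] M [-0.    0.01  0.03] w 13.4 tilt [ 0. -0. -1.]
shift mm [20.1 -0.4  0.7] turn -0.1
```

View pics/n3.png

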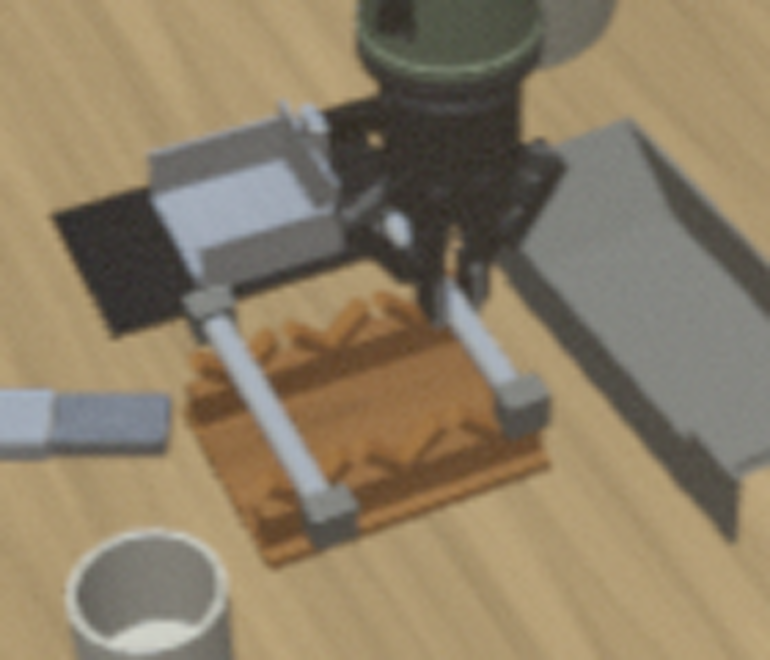

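View pics/n4.png

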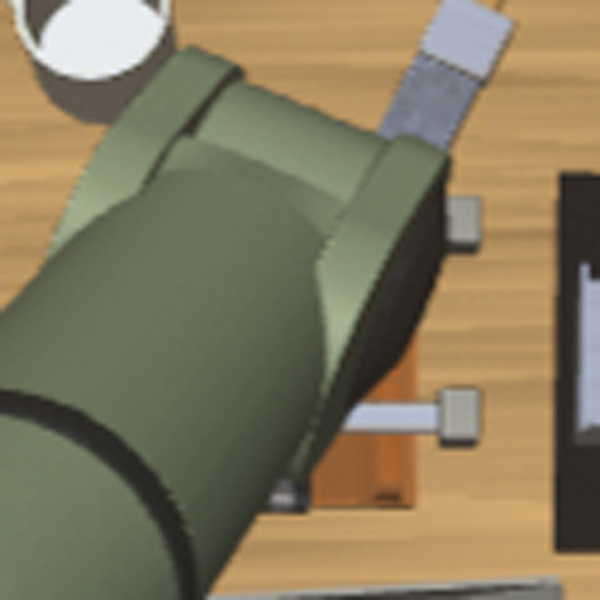

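```bash
python3 -m pendant '[[15,-0.4,0.5,0],[10,0,0,0],[5,0,0,0],[3,0,0,0],[0,0,0,0]]';  python3 d.py; python3 -m pendant '[[2,0,0,0],[0,0,0,0]]';  python3 d.py;  python3 -m pendant '[[1.5,0,0,0],[0,0,0,0]]';  python3 d.py
```

```text
clock: 76.08
position: [0.5818, 0.0114, 0.0464]
tool_rot: [-0.789, 1.571, -2.39]
force: [-0.4, -0.5, -1.2]
grip_width: 0.0135
t 76.08 p [581.8  11.4  46.4] head 88.3 q7 0.42 F [-0.4 -0.5 -1.2] M [ 0.03 -0.04 -0.02] w 13.5 tilt [-0. -0. -1.]
clock: 76.32
position: [0.5818, 0.0115, 0.0445]
tool_rot: [1.861, 1.571, 0.26]
force: [-0.8, -0.7, -1.4]
grip_width: 0.0131
t 76.33 p [581.8  11.5  44.5] head 88.3 q7 0.43 F [-0.8 -0.7 -1.4] M [-0.04  0.03 -0.  ] w 13.1 tilt [ 0.  0. -1.]
clock: 76.58
position: [0.5821, 0.0115, 0.0439]
tool_rot: [2.274, 1.57, 0.672]
force: [-4.6, 0.4, 17.0]
grip_width: 0.014
t 76.58 p [582.1  11.5  43.9] head 88.3 q7 0.43 F [-4.6  0.4 17. ] M [ 0.18  1.   -0.05] w 14.0 tilt [ 0.001  0.001 -1.   ]
```

Seated. Release, rise, move clear, then make the final checks.

```bash
python3 -m pendant '[[-0.8,0,0,0],[0,0,0,0],[0,0,0,0],[0,0,0,0],[-8,0,0,0],[-20,0,0,0],[-40,0,0,0],[-50,0,0,0],[-50,0,0,0],[0,0,0,0]]' 0.1;  python3 d.py .40 .33 .28 88.3
```

```text
clock: 77.82
position: [0.5832, 0.0112, 0.2165]
tool_rot: [1.795, 1.565, 0.194]
force: [-0.4, -0.7, -0.6]
grip_width: 0.0467
t 77.83 p [583.2  11.2 216.5] head 88.2 q7 0.28 F [-0.4 -0.7 -0.6] M [ 0.03 -0.01 -0.04] w 46.7 tilt [ 0.006  0.001 -1.   ]
shift mm [ -64.2 -192.5 -313.2] turn -0.1
```

```bash
python3 -m pendant '[[-20,-26,-46,0],[-20,-26,-46,0],[-20,-26,-46,0],[0,-26,-46,0],[0,-26,-46,0],[0,-26,-46,0],[0,-20,-30,0],[0,0,0,0],[0,0,0,0]]'; python3 d.py; python3 - <<'E'
from h import *
f=crop("scene","o1.png",200,110,440,310,3.3)
g=crop("top","o2.png",100,100,520,330,1.9)
print(pellets(g))
T=lambda u,v,z:ray(g,u,v,z)[:2].round(4)
E
```

```text
clock: 78.95
position: [0.4153, 0.3218, 0.2721]
tool_rot: [0.941, 1.571, -0.661]
force: [-0.8, -0.4, -0.2]
grip_width: 0.0475
t 78.95 p [415.3 321.8 272.1] head 88.2 q7 -0.42 F [-0.8 -0.4 -0.2] M [-0.05 -0.   -0.01] w 47.5 tilt [ 0. -0. -1.]
[(array([443. , 248.8]), np.int32(151), array([ 0.4426, -0.3353])), (array([459.7, 259.2]), np.int32(74), array([ 0.4149, -0.3768])), (array([441.7, 299.6]), np.int32(77), array([ 0.3139, -0.3235]))]
```

View pics/o1.png

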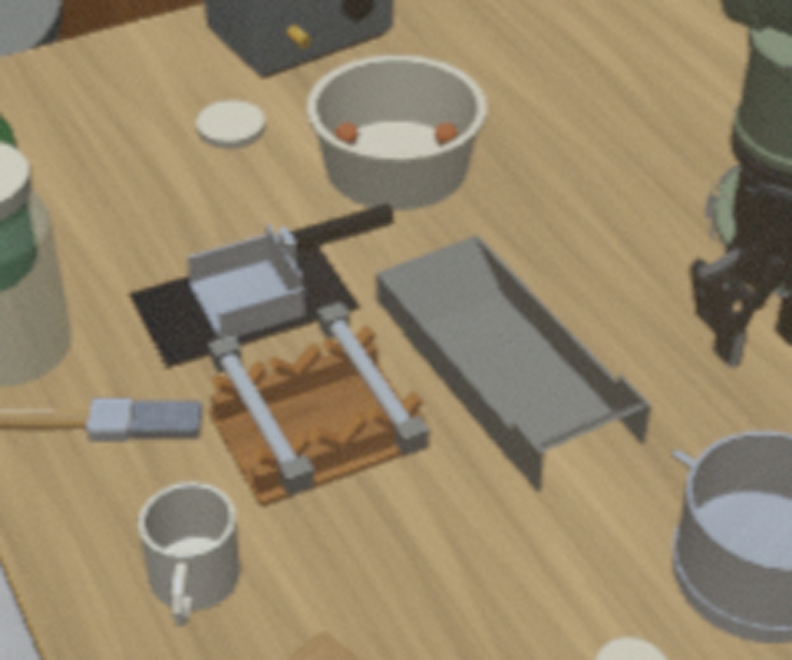

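View pics/o2.png

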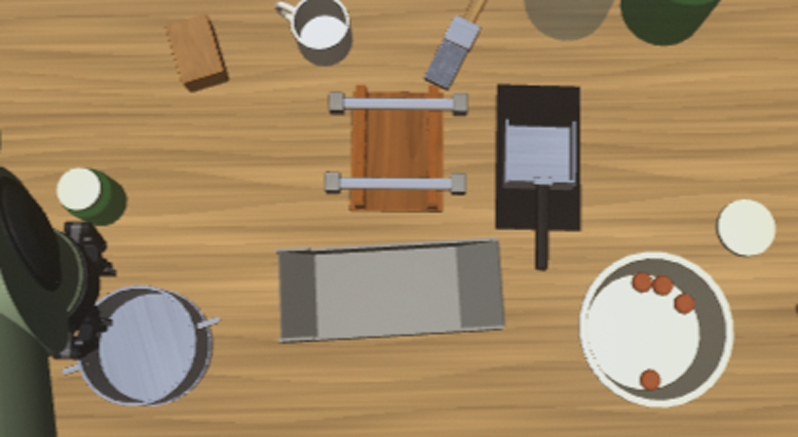

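```bash
python3 -m pendant '[[0,0,0,0],[0,0,0,0],[0,0,0,0]]'; python3 -c "
from workcell import job_done
print(job_done())"
```

```text
clock: 79.42
position: [0.4152, 0.3224, 0.2718]
tool_rot: [-0.798, 1.571, -2.399]
force: [-0.3, 0.2, 0.1]
grip_width: 0.047
the job is handed in; nothing more can be done
None
```

The job is done and was handed in at about 79 s of the 208 s allowed; no verdict is reported.

- **Pellets:** I scooped three of the four pellets and flicked them into the tub on the first pass, and the fourth on a second pass. The fingers never touched a pellet. The last top view shows four in the tub and none in the tray.
- **Scoop:** I dipped the empty scoop level into the pot, with its front edge about 41 mm below the rim going by the tool height. It then went back flat on the mat, with the pan within a few millimetres of the mat's middle in the last picture.
- **Pipes:** Only two pipes were there. One had been knocked about 42 mm aside during the run, so I measured it again before picking it up. Both now lie in the two outer notch pairs. They reached contact at the expected height and look level in both views.
- **Bystanders:** The small jar and the loose lid are within about a pixel of where they started in the top view.

**Forces:** The highest wrist force I read was about 26 N, while pushing the scoop into the tray's steep end. Readings were taken only between moves.

**Disagreements:** The scoop sat about 7 mm further forward in the grip after the second re-grip than I expected. I saw this in the pictures above the pot and corrected it before dipping. No final check failed.

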